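# Sort the hair clips into the push-latch drawer

## Robot

A 6-joint arm with a two-finger parallel gripper is mounted at the origin on the work surface. World frame = base frame: x ahead of the robot, y to its left, z up, the work surface at z = 0. Lengths are in m, angles in rad, forces in N, time in s.
With the tool pointing down it reaches from about 0.35 to 0.775 m from the base axis. Payload 5.5 kg.
Tool frame: the origin (TCP) lies on the centre line of the jaws, within the pads' length; the fingertips stand 11 mm ahead of it and the grasp point (between the pads) lies 8 mm behind it (env.tip_reach is the distance from the TCP to the fingertips, in m); z points along the fingers, x is the direction in which the jaws open and shut, and the axes are right-handed (so a half turn about z gives the same grasp; the last joint's range is limited). The gripper opens to 85 mm and grips with 20 to 120 N. Pads are 22 mm wide; open, the fingers measure 114 mm over their backs; the gripper's body (76 mm by 85 mm) begins 54 mm behind the grasp point. The pads swing forward as they close: fully open they stand 13 mm farther back than shut.
Start: joints at [1.024, 0.313, 0.046, 1.304, 0, 1.431], TCP at [0.228, 0.528, 0.242] pointing down, gripper open.
Joint ranges: [-2.76, 2.76], [-0.86, 1.69], [-1.03, 1.26], [-2.2, 2.34], [-1.47, 1.5], [-3.14, 3.14]. Speed limits (rad/s): [2.57, 2.57, 3.14, 3.14, 3.14, 3.14].

## Interface

Orientations are given as a unit quaternion [w, x, y, z].
In Python, from workcell import env gives the robot as it stands.
- The arm moves only by the tool carry_out, never from a script. Its argument "moves" is one flat list of numbers, 7 for each row, row after row: the gripper command: -1 is shut, 1 is fully open, values between are in proportion, then the shift along the tool's x, y, z in m, then the turn, a rotation vector about the tool's x, y, z in degrees. A call has exactly 5 rows; each row shifts and turns the pose as measured when the row begins, along the tool's axes as they then stand; what a row does not reach is not made up. A row lasts 1/8 s, in which the tool goes at most 62.5 mm and 10.7 degrees, less where a joint would pass 70% of its speed; a pose out of reach is approached as far as the arm can. A call is refused whole if a number of a shift passes 0.0625 or a number of a turn 10.7, either way. A call with a gripper value outside its range is refused whole. The fingers move at their own pace and stop on an object; "squeeze" is the grip in N (left out, the last holds). Time passes only in rows, so rows that do not move let the fingers close, or fill a call up. It gives the time, the measured TCP pose, the force and the opening at its end, in the units of the state.
- env.get_state(): the state, without advancing time (a new reading comes with each control period).
- env.read_camera(name): name is "scene" or "top" or "wrist"; returns the picture (400x640x3 uint8, red, green, blue); there is no depth.
- env.calibration(name): a dict with "camera_matrix" (3x3 intrinsics, pixels), "k1" (the pictures are not rectified: a ray, as slopes to the right and down, at radius r is drawn at 1 + k1 r^2 times it, then the intrinsics apply), "rvec" (rotation vector, rad) and "tvec" (3), from world to camera coordinates, as OpenCV has them; the wrist camera has in their place "hand_eye" (4x4, takes a point from camera to tool coordinates, whose origin is the TCP and whose axes are the tool frame's). Camera axes: x right, y down, z forward; pixel columns grow to the right and rows downward; lengths in m; the calibration is good to about 2 mm. A picture is of the moment at which its call begins: read the wrist's pose just before it. calibration takes no time and is no camera call.
- env.hand_in(): hands the job in, once; it reports no verdict.
The state is a dict: "clock": time; "joint_pos": joint angles; "qvel": joint speeds; "tau": joint torques, N m; "tcp_pos": TCP position; "orientation": TCP orientation; "wrist_force": force on the tool from outside, world axes, zero at the start; "ft_torque": the same for the moment, N m; "finger_gap": finger opening in m.
Only numpy, scipy, OpenCV 4.12 (cv2) and the standard library are available. Lean on these libraries where they do the work, as an engineer would, in place of code of your own. Each camera call takes 0.05 s, during which the arm holds its last target. There are 200 camera calls.

## Task

Press the front of the white push-latch drawer in until it springs out, then take hold of its front panel and pull it fully out. Lay every hair clip that is on the counter flat and square across the row that fits its length: short, medium and long clips each in their own row, none on top of another. Then push the drawer fully in so that it latches and stays shut, without shoving or tipping the cup, perfume bottle, toothbrush stand or hairbrush.

Things in the scene. Friction and masses are not known exactly. Their poses are not given: they have to be found in the camera images.
- unit: low white plastic drawer unit, 260 wide (y), 256 deep (x), 54 high, closed on top, fixed to the counter. Origin: foot of the middle of its front face. Axes: x into the unit, away from the robot, y along its front to the robot's left, z up; it may be yawed about 10 degrees, and the drawer and its points turn with it
- drawer (a joint): slide of the drawer, m: 0 (to 0.002) latched shut; negative pressed in, hard stop at -0.007; positive out along the unit's -x, stop at 0.170. Push-push latch: press to the stop (5 to 7 N), let go and get 70 mm clear: it springs out to about 0.05; from there it slides with about 1 N. To shut, push in to the -0.007 stop (up to 7 N) and let go: it latches at 0; stopped short it springs out again
- panel_face (a point): middle of the outer face of the drawer's front panel, 26 mm above the counter; press here. The panel is a white upright plate 260 wide (y), 12 thick (x), from 5 to 47 mm above the counter, all the drawer shows when shut, with 10 mm of air between it and the unit. Axes as the unit's
- panel_top (a point): middle of the top edge of the drawer's front panel, 47 mm above the counter, in the middle of its 12 mm thickness. Once the drawer has sprung out there is a gap of about 60 mm behind the panel, and it can be pinched here from above, one finger before and one behind, and pulled. Axes as the unit's
- row_short (a point): row for the short (50 mm) clips: the middle row, 7.5 mm to the -y side of the drawer's middle. A flat lane 60 wide (y), 179 long (x), floor 10 mm above the counter; ribs 4 thick, 8 high between rows, side walls 30 high. Clips lie across it, one behind another. Point on the floor, mid width, 73 behind the panel's inner face; drawer out, 105 mm of open lane lie behind it. Axes as the unit's
- row_medium (a point): row for the medium (65 mm) clips: the row on the drawer's -y side, 79 mm from its middle. A flat lane 75 wide (y), 179 long (x), floor 10 mm above the counter; ribs 4 thick, 8 high between rows, side walls 30 high. Clips lie across it, one behind another. Point on the floor, mid width, 73 behind the panel's inner face; drawer out, 105 mm of open lane lie behind it. Axes as the unit's
- row_long (a point): row for the long (80 mm) clips: the row on the drawer's +y side, 71.5 mm from its middle. A flat lane 90 wide (y), 179 long (x), floor 10 mm above the counter; ribs 4 thick, 8 high between rows, side walls 30 high. Clips lie across it, one behind another. Point on the floor, mid width, 73 behind the panel's inner face; drawer out, 105 mm of open lane lie behind it. Axes as the unit's
- clip_short_a: short hair clip (a), plain dark steel barrette 50 long (x), 14 wide (y), 10 thick (z), 25 g, lying loose on the counter; the clips are alike but for length (50, 65, 80). Origin: middle of the underside. Not every clip is there in every run
- clip_medium_a: medium hair clip (a), plain dark steel barrette 65 long (x), 14 wide (y), 10 thick (z), 25 g, lying loose on the counter; the clips are alike but for length (50, 65, 80). Origin: middle of the underside. Not every clip is there in every run
- clip_long_a: long hair clip (a), plain dark steel barrette 80 long (x), 14 wide (y), 10 thick (z), 25 g, lying loose on the counter; the clips are alike but for length (50, 65, 80). Origin: middle of the underside. Not every clip is there in every run
- clip_long_b: long hair clip (b), plain dark steel barrette 80 long (x), 14 wide (y), 10 thick (z), 25 g, lying loose on the counter; the clips are alike but for length (50, 65, 80). Origin: middle of the underside. Not every clip is there in every run
- clip_short_b: short hair clip (b), plain dark steel barrette 50 long (x), 14 wide (y), 10 thick (z), 25 g, lying loose on the counter; the clips are alike but for length (50, 65, 80). Origin: middle of the underside. Not every clip is there in every run
- clip_medium_b: medium hair clip (b), plain dark steel barrette 65 long (x), 14 wide (y), 10 thick (z), 25 g, lying loose on the counter; the clips are alike but for length (50, 65, 80). Origin: middle of the underside. Not every clip is there in every run
- cup: bystander: yellow plastic cup, 72 across, 90 high, origin at its base
- perfume: bystander: closed glass perfume bottle, 35 x 55, 100 high, origin at its base
- stand: bystander: grey ceramic toothbrush stand, 76 across, 100 high with two brushes up to 180 high, origin at its base
- hairbrush: bystander: wooden hairbrush lying bristles down, 215 long (x, handle to -x), 62 wide, 38 high; origin on the counter between head and handle
Mind the look-alikes: they are no part of the job. What is shaped like the clip_long_a but purple or yellow is not meant.

How it is judged:
On the way, in this order (a step that is already met when the one before it is completed fails the run):
1. the drawer front is pressed in (value of joint drawer below -0.004 m).
2. the drawer springs out (value of joint drawer above 0.035 m), for 0.2 s.
3. the drawer is pulled out (value of joint drawer above 0.14 m), for 0.2 s.
4. every clip lies flat across the row for its length, with the drawer out (x of clip_short_a in the frame of row_short between -0.07 and 0.1 m and y of clip_short_a in the frame of row_short between -0.02 and 0.02 m and z of clip_short_a in the frame of row_short between -0.004 and 0.004 m and angle between the x axis of each of clip_short_a, clip_short_b and the y axis of row_short, either way round below 0.35 rad and x of clip_medium_a in the frame of row_medium between -0.07 and 0.1 m and y of clip_medium_a in the frame of row_medium between -0.02 and 0.02 m and z of clip_medium_a in the frame of row_medium between -0.004 and 0.004 m and angle between the x axis of each of clip_medium_a, clip_medium_b and the y axis of row_medium, either way round below 0.35 rad and x of clip_long_a in the frame of row_long between -0.07 and 0.1 m and y of clip_long_a in the frame of row_long between -0.02 and 0.02 m and z of clip_long_a in the frame of row_long between -0.004 and 0.004 m and angle between the x axis of each of clip_long_a, clip_long_b and the y axis of row_long, either way round below 0.35 rad and x of clip_long_b in the frame of row_long between -0.07 and 0.1 m and y of clip_long_b in the frame of row_long between -0.02 and 0.02 m and z of clip_long_b in the frame of row_long between -0.004 and 0.004 m and x of clip_short_b in the frame of row_short between -0.07 and 0.1 m and y of clip_short_b in the frame of row_short between -0.02 and 0.02 m and z of clip_short_b in the frame of row_short between -0.004 and 0.004 m and x of clip_medium_b in the frame of row_medium between -0.07 and 0.1 m and y of clip_medium_b in the frame of row_medium between -0.02 and 0.02 m and z of clip_medium_b in the frame of row_medium between -0.004 and 0.004 m and value of joint drawer above 0.09 m), for 0.3 s.
At the end, for the whole second after the job is handed in: The drawer is latched shut (within 3 mm of its shut position) and every clip present rests in the row for its length: flat on the row's floor (within 4 mm), its middle within 20 mm of the row's middle line, its length within 20 degrees of straight across the row (x of clip_short_a in the frame of row_short between -0.07 and 0.1 m and y of clip_short_a in the frame of row_short between -0.02 and 0.02 m and z of clip_short_a in the frame of row_short between -0.004 and 0.004 m and angle between the x axis of each of clip_short_a, clip_short_b and the y axis of row_short, either way round below 0.35 rad and x of clip_medium_a in the frame of row_medium between -0.07 and 0.1 m and y of clip_medium_a in the frame of row_medium between -0.02 and 0.02 m and z of clip_medium_a in the frame of row_medium between -0.004 and 0.004 m and angle between the x axis of each of clip_medium_a, clip_medium_b and the y axis of row_medium, either way round below 0.35 rad and x of clip_long_a in the frame of row_long between -0.07 and 0.1 m and y of clip_long_a in the frame of row_long between -0.02 and 0.02 m and z of clip_long_a in the frame of row_long between -0.004 and 0.004 m and angle between the x axis of each of clip_long_a, clip_long_b and the y axis of row_long, either way round below 0.35 rad and x of clip_long_b in the frame of row_long between -0.07 and 0.1 m and y of clip_long_b in the frame of row_long between -0.02 and 0.02 m and z of clip_long_b in the frame of row_long between -0.004 and 0.004 m and x of clip_short_b in the frame of row_short between -0.07 and 0.1 m and y of clip_short_b in the frame of row_short between -0.02 and 0.02 m and z of clip_short_b in the frame of row_short between -0.004 and 0.004 m and x of clip_medium_b in the frame of row_medium between -0.07 and 0.1 m and y of clip_medium_b in the frame of row_medium between -0.02 and 0.02 m and z of clip_medium_b in the frame of row_medium between -0.004 and 0.004 m and value of joint drawer between -0.003 and 0.003 m and linear speed of each of clip_short_a, clip_medium_a, clip_long_a, clip_long_b, clip_short_b, clip_medium_b below 0.02 m/s); the robot touches nothing.
It fails at once if the yellow cup is pushed more than 40 mm or tipped over (distance of cup from where it was at the start of the episode above 0.04 m or angle between cup's own z axis and vertical above 0.5 rad).
It fails at once if the perfume bottle is pushed more than 40 mm or tipped over (distance of perfume from where it was at the start of the episode above 0.04 m or angle between perfume's own z axis and vertical above 0.5 rad).
It fails at once if the toothbrush stand is pushed more than 40 mm or tipped over (distance of stand from where it was at the start of the episode above 0.04 m or angle between stand's own z axis and vertical above 0.5 rad).
It fails at once if the hairbrush is pushed more than 40 mm or tipped over (distance of hairbrush from where it was at the start of the episode above 0.04 m or angle between hairbrush's own z axis and vertical above 0.5 rad).
Of clip_short_a, clip_medium_a, clip_long_a, clip_long_b, clip_short_b, clip_medium_b only 4 to 6 are there at a start; the rules pass over those that are not, and their reading is None.
At some moment in a run one of clip_short_a, clip_medium_a, clip_long_a, clip_long_b, clip_short_b, clip_medium_b may be knocked a few centimetres aside while the robot is not near it.
Once in a run the grip may slacken for a moment while it holds something.
It also fails if it takes over 210 s, if anything falls off the work surface, if the arm or the gripper's body presses on something with over 40 N, if the wrist force passes 120 N, or if a joint passes its speed limit or range.

## Working session

There is one attempt and no reset: what is moved stays moved. The work goes in short steps, Python scripts to look and compute and a tool call to move; the robot and the scene stay as the last step left them, time stands still between calls to the robot, and variables do not carry over. Pictures are saved under pics/ and viewed, about 12 in all and at most 16, crops included, and the job is handed in when it is done.

Besides the shell and the picture viewer there is one more tool, called after "Request:" by a JSON object that holds its "name" and its "arguments". carry_out: Moves the arm, as the interface text tells. Its arguments: {"type":"object","properties":{"moves":{"type":"array"},"squeeze":{"type":"number"}},"required":["moves"]}

```bash
ls; mkdir -p pics; cat > h.py <<'E'
import numpy as np, cv2
from workcell import env
from scipy.spatial.transform import Rotation as R
def campose(name, st=None):
    c=env.calibration(name); K=np.array(c["camera_matrix"]); k1=c["k1"]
    if "hand_eye" in c:
        st=st or env.get_state(); T=np.eye(4); q=np.array(st["orientation"])
        T[:3,:3]=R.from_quat(q[[1,2,3,0]]).as_matrix(); T[:3,3]=st["tcp_pos"]
        T=T@np.array(c["hand_eye"]); return K,k1,T[:3,:3],T[:3,3]
    Rm=R.from_rotvec(np.array(c["rvec"]).ravel()).as_matrix(); t=np.array(c["tvec"]).ravel()
    return K,k1,Rm.T,-Rm.T@t
def rays(cp,px):
    K,k1,Rw,o=cp; px=np.atleast_2d(np.array(px,float))
    n=cv2.undistortPoints(px.reshape(-1,1,2),K,np.array([k1,0,0,0.])).reshape(-1,2)
    return np.c_[n,np.ones(len(n))]@Rw.T
def onz(cp,px,z):
    d=rays(cp,px); o=cp[3]; return o+d*((z-o[2])/d[:,2:3])
def proj(cp,P):
    K,k1,Rw,o=cp; p=(np.atleast_2d(P)-o)@Rw; n=p[:,:2]/p[:,2:]
    n=n*(1+k1*(n**2).sum(1,keepdims=True)); return n@K[:2,:2].T+K[:2,2]
def save(img,f): cv2.imwrite("pics/"+f,cv2.cvtColor(img,cv2.COLOR_RGB2BGR))
E
python3 - <<'E'
from h import *
for n in("top","scene","wrist"):
    cp=campose(n); im=env.read_camera(n); save(im,n+"0.png"); print(n,cp[3].round(3),cp[2].round(2).tolist())
    if n!="wrist": print(onz(cp,[[0,0],[639,0],[0,399],[639,399]],0).round(2).tolist())
print(env.get_state())
E
```

```text
pics
top [ 0.389 -0.035  1.213] [[-0.01, -0.99, 0.13], [-1.0, 0.01, -0.02], [0.02, -0.13, -0.99]]
[[1.25, 1.01, 0.0], [1.26, -1.16, 0.0], [-0.01, 0.87, 0.0], [-0.04, -1.0, 0.0]]
scene [0.963 0.68  0.636] [[-0.85, 0.29, -0.44], [0.52, 0.47, -0.71], [-0.0, -0.84, -0.55]]
[[2.18, -9.97, 0.0], [-8.08, -2.94, 0.0], [1.27, 0.09, 0.0], [0.32, 0.67, 0.0]]
wrist [0.167 0.555 0.372] [[0.39, 0.89, 0.24], [0.92, -0.38, -0.11], [-0.0, 0.26, -0.97]]
{'clock': 0.15, 'joint_pos': array([1.02441475e+00, 3.13857149e-01, 4.52488409e-02, 1.30359941e+00,
       2.93601180e-05, 1.43123278e+00]), 'qvel': array([ 7.06685898e-04, -1.34345485e-03,  2.75497427e-03, -5.67633275e-05,
        1.02396064e-03,  3.16219605e-03]), 'tau': array([ 3.05183305e-03, -4.81066096e+01,  2.98814195e+01,  1.38710553e-02,
       -1.97024536e-05,  1.47573985e-05]), 'tcp_pos': array([0.22731332, 0.5277672 , 0.2416007 ]), 'orientation': array([ 2.88864631e-04,  8.35370691e-01,  5.49686557e-01, -6.44032912e-04]), 'wrist_force': array([ 0.3472425 , -0.71635824,  0.08366916]), 'ft_torque': array([ 0.00419692, -0.00881831, -0.03097776]), 'finger_gap': 0.08528780810067393}
```

View pics/top0.png

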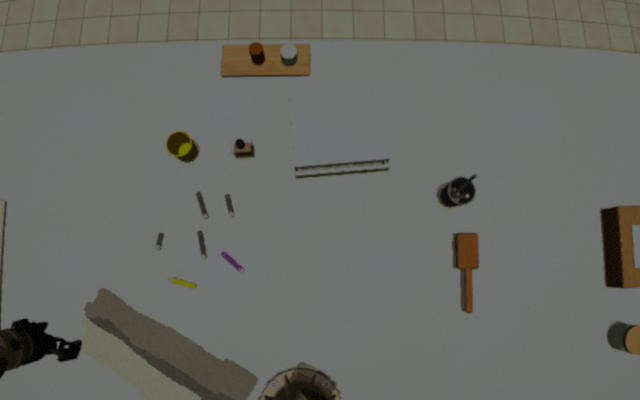

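View pics/scene0.png

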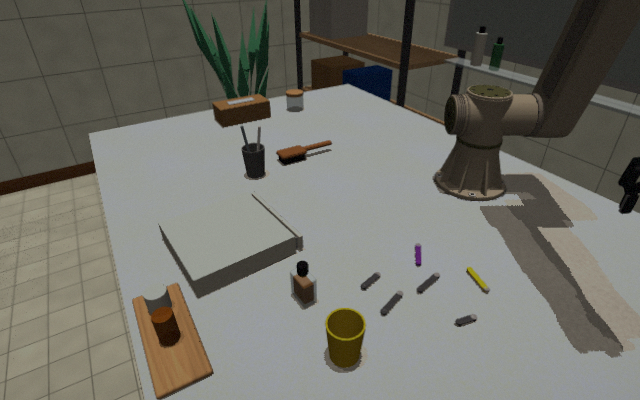

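Top view: clips at about (202,205), (230,205), (202,244) and (160,240). Purple (232,261) and yellow (183,282) are decoys. The panel runs from (295,177) to (389,165). Next I'll measure them.

```bash
python3 - <<'E'
from h import *
cps={n:campose(n) for n in("top","scene")}
for n in("top","scene"):
    im=cv2.cvtColor(cv2.imread(f"pics/{n}0.png"),cv2.COLOR_BGR2RGB); g=im.max(2).astype(int)
    bg=cv2.medianBlur(im,31).max(2).astype(int)
    m=((bg-g)>22).astype(np.uint8)
    N,l,s,c=cv2.connectedComponentsWithStats(m)
    for i in range(1,N):
        if 15<s[i,4]<1500:
            ct=cv2.findContours((l==i).astype(np.uint8),0,1)[0][0]
            r=cv2.minAreaRect(ct); b=onz(cps[n],cv2.boxPoints(r),0.005)
            e=[np.linalg.norm(b[1]-b[0]),np.linalg.norm(b[2]-b[1])]
            d=(b[1]-b[0]) if e[0]>e[1] else b[2]-b[1]
            w=b.mean(0)
            if 0<w[0]<1 and abs(w[1])<.9: print(n,c[i].round(1),s[i,4],w.round(3)[:2],np.round(e,3),"ang",round(np.degrees(np.arctan2(d[1],d[0])),0),im[l==i].mean(0).round())
print(onz(cps["top"],[[295,177],[389,165]],.047))
im=cv2.imread("pics/top0.png")
a=cv2.resize(im[120:300,140:400],None,fx=3,fy=3,interpolation=cv2.INTER_CUBIC); cv2.imwrite("pics/crop0.png",cv2.convertScaleAbs(a,alpha=1.3))
E
```

```text
top [289.2  60.4] 136 [0.979 0.028] [0.048 0.036] ang -86.0 [52. 46. 36.]
top [263.4  75.5] 177 [0.932 0.097] [0.254 0.006] ang -90.0 [71. 60. 47.]
top [182.4 146.5] 581 [0.719 0.33 ] [0.069 0.103] ang -131.0 [51. 42. 10.]
top [239.8 143.9] 98 [0.726 0.166] [0.028 0.029] ang -179.0 [37. 32. 27.]
top [245.3 152.6] 186 [0.698 0.151] [0.062 0.041] ang -60.0 [53. 48. 39.]
top [341.2 164.3] 365 [ 0.664 -0.121] [0.269 0.015] ang -85.0 [67. 66. 61.]
top [343.  172.4] 311 [ 0.641 -0.122] [0.265 0.01 ] ang -85.0 [63. 62. 54.]
top [456.8 191.1] 689 [ 0.588 -0.447] [0.125 0.082] ang -80.0 [34. 34. 30.]
top [201.6 203.8] 145 [0.553 0.269] [0.016 0.078] ang -161.0 [61. 60. 57.]
top [228.8 203.3] 110 [0.557 0.194] [0.016 0.054] ang -165.0 [62. 61. 58.]
top [  3.  236.1] 171 [0.459 0.87 ] [0.217 0.009] ang -0.0 [69. 66. 57.]
top [201.7 243. ] 153 [0.446 0.267] [0.017 0.077] ang -169.0 [61. 60. 57.]
top [159.6 239.7] 86 [0.454 0.386] [0.047 0.016] ang -11.0 [62. 61. 57.]
top [456.4 247.8] 218 [ 0.431 -0.44 ] [0.113 0.055] ang -29.0 [60. 47. 34.]
top [232.4 261.4] 104 [0.397 0.181] [0.015 0.058] ang 
[... 2199 characters left out ...]
3. 71. 69.]
scene [188.9 364.6] 468 [0.94  0.135] [0.278 0.127] ang -111.0 [91. 73. 54.]
scene [158.3 302.1] 332 [ 0.979 -0.002] [0.053 0.068] ang 90.0 [65. 60. 53.]
scene [390.9 303.4] 253 [0.55 0.27] [0.085 0.021] ang -162.0 [74. 72. 70.]
scene [345.6 317.3] 244 [0.659 0.253] [0.053 0.076] ang 146.0 [76. 61.  9.]
scene [167.8 332.2] 468 [0.98  0.089] [0.045 0.09 ] ang 90.0 [45. 25. 10.]
scene [465.3 320.2] 194 [0.452 0.387] [0.055 0.023] ang 167.0 [73. 70. 68.]
scene [342.7 357.3] 408 [0.7   0.311] [0.1   0.078] ang -125.0 [79. 72. 52.]
scene [578.6 348.6] 68 [0.32  0.547] [0.015 0.037] ang 97.0 [101.  97.  89.]
[[ 0.62117179  0.00875964  0.047     ]
 [ 0.65338595 -0.2461503   0.047     ]]
```

View pics/crop0.png

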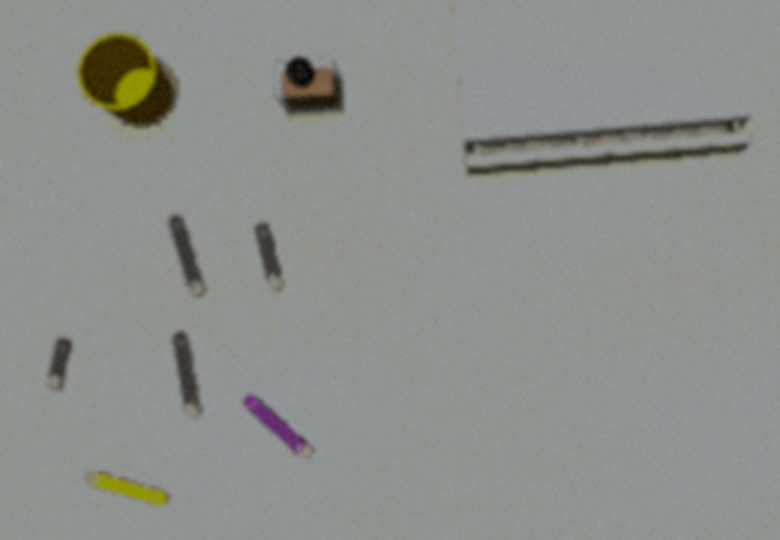

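```bash
cat >> h.py <<'E'
def plan(p,head,n=None,st=None):
    """rows to reach TCP p, tool down, tool-x heading deg; prints shift (mm) + turn (deg) per row"""
    st=st or env.get_state(); q=np.array(st["orientation"]); r=R.from_quat(q[[1,2,3,0]]); pos=np.array(st["tcp_pos"])
    h=np.radians(head); tx=[np.cos(h),np.sin(h),0]; ty=[np.sin(h),-np.cos(h),0]
    T=R.from_matrix(np.array([tx,ty,[0,0,-1]]).T)
    rv=(r.inv()*T).as_rotvec(degrees=True); d=np.array(p)-pos
    n=n or int(max(np.ceil(np.abs(rv).max()/10),np.ceil(np.linalg.norm(d)/.055),1))
    print("n",n)
    for i in range(n):
        print((r.inv().apply(d/n)*1000).round(1).tolist(),(rv/n).round(2).tolist()); r=r*R.from_rotvec(rv/n,degrees=True)
def stt():
    s=env.get_state(); q=s["orientation"]; x=R.from_quat(np.array(q)[[1,2,3,0]]).as_matrix()
    print("t",round(s["clock"],2),"tcp",np.round(s["tcp_pos"],4),"head",np.degrees(np.arctan2(x[1,0],x[0,0])).round(1),"tilt",x[:2,2].round(3),"F",np.round(s["wrist_force"],1),"gap",round(s["finger_gap"],4),"q6",round(s["joint_pos"][5],2))
E
python3 -c "
from h import *
plan([.56,-.06,.26],7.1,15)"
```

```text
n 15
[-27.2, 35.9, -1.2] [0.0, 0.01, 3.97]
[-24.7, 37.7, -1.2] [0.0, 0.01, 3.97]
[-22.0, 39.3, -1.2] [0.0, 0.01, 3.97]
[-19.2, 40.7, -1.2] [0.0, 0.01, 3.97]
[-16.3, 42.0, -1.2] [0.0, 0.01, 3.97]
[-13.4, 43.0, -1.2] [0.0, 0.01, 3.97]
[-10.4, 43.8, -1.2] [0.0, 0.01, 3.97]
[-7.3, 44.4, -1.2] [0.0, 0.01, 3.97]
[-4.2, 44.8, -1.2] [0.0, 0.01, 3.97]
[-1.1, 45.0, -1.2] [0.0, 0.01, 3.97]
[2.0, 45.0, -1.2] [0.0, 0.01, 3.97]
[5.1, 44.7, -1.2] [0.0, 0.01, 3.97]
[8.2, 44.3, -1.2] [0.0, 0.01, 3.97]
[11.2, 43.6, -1.2] [0.0, 0.01, 3.97]
[14.2, 42.7, -1.2] [0.0, 0.01, 3.97]
```

Request:
{"name": "carry_out", "arguments": {"moves": [-1,-0.027,0.036,-0.001,0,0,4,-1,-0.025,0.038,-0.001,0,0,4,-1,-0.022,0.039,-0.001,0,0,4,-1,-0.019,0.041,-0.001,0,0,4,-1,-0.016,0.042,-0.001,0,0,4], "squeeze": 40}}

```text
clock: 0.78
tcp_pos: [0.3391, 0.3281, 0.2446]
orientation: [0.001, 0.919, 0.394, -0.002]
wrist_force: [0.5, -0.3, 0.4]
finger_gap: -0.0002
```

Request:
{"name": "carry_out", "arguments": {"moves": [-1,-0.013,0.043,-0.001,0,0,4,-1,-0.01,0.044,-0.001,0,0,4,-1,-0.007,0.044,-0.001,0,0,4,-1,-0.004,0.045,-0.001,0,0,4,-1,-0.001,0.045,-0.001,0,0,4]}}

```text
clock: 1.4
tcp_pos: [0.4508, 0.1248, 0.2494]
orientation: [0.001, 0.975, 0.223, -0.002]
wrist_force: [0.2, -0.2, 0.2]
finger_gap: -0.0003
```

Request:
{"name": "carry_out", "arguments": {"moves": [-1,0.002,0.045,-0.001,0,0,4,-1,0.005,0.045,-0.001,0,0,4,-1,0.008,0.044,-0.001,0,0,4,-1,0.011,0.044,-0.001,0,0,4,-1,0.014,0.043,-0.001,0,0,4]}}

```text
clock: 2.02
tcp_pos: [0.5578, -0.082, 0.2537]
orientation: [0.001, 0.999, 0.044, -0.002]
wrist_force: [0.6, 0.5, 0.1]
finger_gap: 0.0001
```

```bash
python3 - <<'E'
from h import *
stt(); s=env.get_state(); im=env.read_camera("wrist"); save(im,"w1.png")
import pickle; pickle.dump(campose("wrist",s),open("w1.pkl","wb"))
E
```

```text
t 2.02 tcp [ 0.5578 -0.082   0.2537] head 5.1 tilt [-0.004 -0.002] F [0.6 0.5 0.1] gap 0.0001 q6 1.2
```

View pics/w1.png

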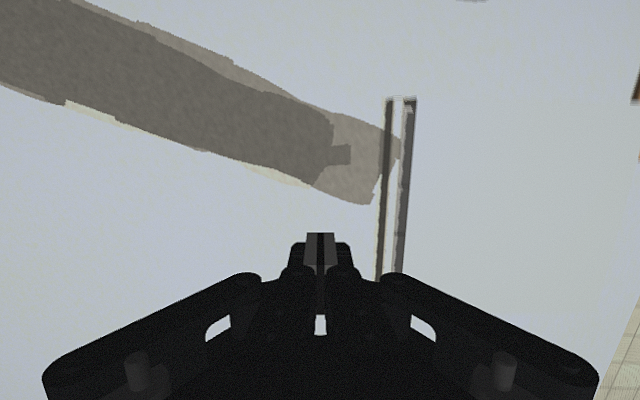

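Panel seen from the wrist: front-face shadow near column 388, white top near 395, gap near 408, and the far (-y) end at row 97. Next I'll pull out the edges and triangulate with the top view.

```bash
python3 - <<'E'
from h import *
import pickle; cp=pickle.load(open("w1.pkl","rb"))
g=cv2.imread("pics/w1.png",0)
for r in (120,200,240): print(r,list(zip(range(374,422,2),g[r,374:422:2])))
t=cv2.imread("pics/top0.png",0)
for c in (310,342,375): print(c,list(zip(range(155,185),t[155:185,c])))
print(g[90:104,398],g[90:104,404])
E
```

```text
120 [(374, np.uint8(187)), (376, np.uint8(190)), (378, np.uint8(190)), (380, np.uint8(191)), (382, np.uint8(186)), (384, np.uint8(160)), (386, np.uint8(77)), (388, np.uint8(68)), (390, np.uint8(61)), (392, np.uint8(141)), (394, np.uint8(187)), (396, np.uint8(191)), (398, np.uint8(190)), (400, np.uint8(191)), (402, np.uint8(160)), (404, np.uint8(156)), (406, np.uint8(108)), (408, np.uint8(77)), (410, np.uint8(82)), (412, np.uint8(79)), (414, np.uint8(88)), (416, np.uint8(183)), (418, np.uint8(191)), (420, np.uint8(190))]
200 [(374, np.uint8(192)), (376, np.uint8(188)), (378, np.uint8(186)), (380, np.uint8(100)), (382, np.uint8(67)), (384, np.uint8(63)), (386, np.uint8(98)), (388, np.uint8(182)), (390, np.uint8(190)), (392, np.uint8(191)), (394, np.uint8(192)), (396, np.uint8(159)), (398, np.uint8(146)), (400, np.uint8(86)), (402, np.uint8(75)), (404, np.uint8(76)), (406, np.uint8(76)), (408, np.uint8(124)), (410, np.uint8(191)), (412, np.uint8(192)), (414, np.uint8(191)), (416, np.uint8(192)), (418, np.uint8(190)), (420, np.uint8(191))]
240 [(374, np.uint8(186)), (376, np.uint8(196)),
[... 1857 characters left out ...]
, (158, np.uint8(112)), (159, np.uint8(97)), (160, np.uint8(70)), (161, np.uint8(53)), (162, np.uint8(72)), (163, np.uint8(91)), (164, np.uint8(98)), (165, np.uint8(109)), (166, np.uint8(112)), (167, np.uint8(109)), (168, np.uint8(90)), (169, np.uint8(60)), (170, np.uint8(43)), (171, np.uint8(58)), (172, np.uint8(92)), (173, np.uint8(110)), (174, np.uint8(113)), (175, np.uint8(112)), (176, np.uint8(112)), (177, np.uint8(110)), (178, np.uint8(110)), (179, np.uint8(113)), (180, np.uint8(112)), (181, np.uint8(112)), (182, np.uint8(113)), (183, np.uint8(111)), (184, np.uint8(112))]
[190 191 189 188 190 174 189 177 182 183 176 191 190 191] [188 189 190 187 189 188 187 170 165 136 117  77  87 109]
```

```bash
python3 - <<'E'
from h import *
import pickle; cp=pickle.load(open("w1.pkl","rb")); ct=campose("top")
F=onz(cp,[[392,120],[386.3,200],[383.6,240]],.047);B=onz(cp,[[401.5,120],[395.5,200],[393.5,240]],.047);U=onz(cp,[[415,120],[408.5,200],[405,240]],.054)
print("front",F.round(4).tolist(),"\nback",B.round(4).tolist(),"\nunit",U.round(4).tolist())
T=onz(ct,[[310,174],[342,171],[375,168]],.047); print("top front",T.round(4).tolist())
d=F[2]-F[0]; print("yaw",np.degrees(np.arctan2(-d[0],d[1])), "topyaw",np.degrees(np.arctan2(-(T[0]-T[2])[0],(T[0]-T[2])[1])))
print("end -y wrist",onz(cp,[[394,97],[404,98]],.047).round(4).tolist(), "top ends",onz(ct,[[295,174],[389,165]],.047).round(4).tolist())
# height check: two views intersect line: find z where wrist front line & top front line agree at y=-.12
for z in (.02,.035,.047,.06):
    f=lambda P:np.interp(-.14,P[np.argsort(P[:,1]),1],P[np.argsort(P[:,1]),0])
    print(z,f(onz(cp,[[392,120],[383.6,240]],z)).round(4),f(onz(ct,[[310,174],[375,168]],z)).round(4))
E
```

```text
front [[0.6288, -0.0155, 0.047], [0.6356, -0.1044, 0.047], [0.6397, -0.1538, 0.047]] 
back [[0.639, -0.0145, 0.047], [0.6461, -0.1035, 0.047], [0.6514, -0.1527, 0.047]] 
unit [[0.6514, -0.0132, 0.054], [0.6588, -0.1003, 0.054], [0.6628, -0.1487, 0.054]]
top front [[0.6292, -0.0316, 0.047], [0.6371, -0.1179, 0.047], [0.6451, -0.2076, 0.047]]
yaw -175.51283244269422 topyaw 5.169836748212499
end -y wrist [[0.6274, 0.0081, 0.047], [0.6381, 0.0081, 0.047]] top ends [[0.6294, 0.0088, 0.047], [0.6534, -0.2462, 0.047]]
0.02 0.6447 0.6446
0.035 0.6413 0.6415
0.047 0.6386 0.639
0.06 0.6356 0.6363
```

```bash
python3 -c "
from h import *
plan([.600,-.124,.022],5,5)"
```

```text
n 5
[7.4, 7.8, 46.3] [0.06, 0.03, -0.06]
[7.4, 7.8, 46.3] [0.06, 0.03, -0.06]
[7.3, 7.9, 46.2] [0.06, 0.03, -0.06]
[7.3, 7.9, 46.2] [0.06, 0.03, -0.06]
[7.3, 8.0, 46.2] [0.06, 0.03, -0.06]
```

Request:
{"name": "carry_out", "arguments": {"moves": [-1,0.009,0.01,0.055,0,0,0,-1,0.009,0.01,0.055,0,0,0,-1,0.009,0.01,0.055,0,0,0,-1,0.007,0.007,0.045,0,0,0,-1,0.003,0.003,0.018,0,0,0]}}

```text
clock: 2.7
tcp_pos: [0.6036, -0.1288, 0.0205]
orientation: [0.003, 0.999, 0.04, 0.001]
wrist_force: [1.0, 0.4, 0.2]
finger_gap: 0.0
```

Request:
{"name": "carry_out", "arguments": {"moves": [-1,0,0,0,0,0,0,-1,0.005,0,0,0,0,0,-1,0.005,0,0,0,0,0,-1,0,0,0,0,0,0,-1,0,0,0,0,0,0]}}

```text
clock: 3.32
tcp_pos: [0.6171, -0.1279, 0.0258]
orientation: [0.005, 0.999, 0.04, 0.004]
wrist_force: [-0.1, 0.6, 0.3]
finger_gap: -0.0
```

Request:
{"name": "carry_out", "arguments": {"moves": [-1,0.004,0,0.003,0,0,0,-1,0.004,0,0,0,0,0,-1,0.004,0,0,0,0,0,-1,0.003,0,0,0,0,0,-1,0.002,0,0,0,0,0]}}

```text
clock: 3.95
tcp_pos: [0.6304, -0.1268, 0.0229]
orientation: [0.005, 0.999, 0.04, -0.0]
wrist_force: [-5.4, -1.0, 4.7]
finger_gap: 0.0002
```

Request:
{"name": "carry_out", "arguments": {"moves": [-1,0.003,0,0,0,0,0,-1,0.003,0,0,0,0,0,-1,0.003,0,0,0,0,0,-1,0.003,0,0,0,0,0,-1,0.003,0,0,0,0,0]}}

```text
clock: 4.58
tcp_pos: [0.6303, -0.1267, 0.0232]
orientation: [0.006, 0.999, 0.038, -0.015]
wrist_force: [-11.9, -1.5, 8.6]
finger_gap: -0.0003
```

Request:
{"name": "carry_out", "arguments": {"moves": [-1,0.005,0,0,0,0,0,-1,0.005,0,0,0,0,0,-1,0.005,0,0,0,0,0,-1,0.005,0,0,0,0,0,-1,0.005,0,0,0,0,0]}}

```text
clock: 5.2
tcp_pos: [0.6293, -0.1267, 0.0238]
orientation: [0.007, 0.999, 0.035, -0.041]
wrist_force: [-18.5, -2.5, 13.9]
finger_gap: -0.0001
```

Request:
{"name": "carry_out", "arguments": {"moves": [-1,-0.03,0,0,0,0,0,-1,-0.04,0,0,0,0,0,-1,-0.04,0,0,0,0,0,-1,0,0,-0.04,0,0,0,-1,0,0,-0.05,0,0,0]}}

```text
clock: 5.82
tcp_pos: [0.5204, -0.1308, 0.1182]
orientation: [0.004, 0.998, 0.035, -0.045]
wrist_force: [-0.2, -0.2, 0.1]
finger_gap: 0.0001
```

```bash
python3 - <<'E'
from h import *
stt(); plan([.52,-.12,.20],5,5)
im=env.read_camera("top"); save(im,"top1.png"); t=cv2.cvtColor(im,cv2.COLOR_RGB2GRAY)
for c in (310,375): print(c,t[155:205,c].tolist())
E
```

```text
t 5.83 tcp [ 0.5204 -0.1308  0.1182] head 4.0 tilt [-0.089 -0.01 ] F [-0.2 -0.2  0.1] gap 0.0001 q6 1.13
n 5
[-1.4, -2.1, -16.3] [0.04, 1.03, -0.2]
[-1.1, -2.1, -16.3] [0.04, 1.03, -0.2]
[-0.8, -2.1, -16.3] [0.04, 1.03, -0.2]
[-0.5, -2.1, -16.4] [0.04, 1.03, -0.2]
[-0.2, -2.2, -16.4] [0.04, 1.03, -0.2]
310 [116, 119, 119, 119, 120, 119, 119, 118, 120, 117, 93, 58, 57, 82, 98, 108, 114, 115, 114, 116, 116, 114, 115, 115, 115, 114, 116, 116, 115, 116, 115, 116, 113, 110, 112, 119, 115, 97, 66, 59, 95, 115, 118, 117, 118, 120, 119, 120, 117, 120]
375 [103, 101, 100, 99, 99, 99, 99, 99, 100, 98, 100, 101, 97, 97, 93, 89, 91, 88, 90, 92, 90, 91, 89, 90, 90, 92, 90, 91, 90, 89, 90, 89, 91, 88, 88, 91, 87, 88, 89, 89, 89, 90, 90, 89, 89, 90, 88, 90, 91, 90]
```

```bash
python3 - <<'E'
from h import *
ct=campose("top"); print(onz(ct,[[310,192],[310,174]],.047))
plan([.593,-.125,.13],5,5)
E
```

```text
[[ 0.58009844 -0.03134861  0.047     ]
 [ 0.62917926 -0.03159101  0.047     ]]
n 5
[13.8, -0.4, -2.1] [0.08, 0.94, -0.2]
[13.8, -0.3, -1.9] [0.08, 0.94, -0.2]
[13.9, -0.3, -1.7] [0.08, 0.94, -0.2]
[13.9, -0.2, -1.5] [0.08, 0.94, -0.2]
[13.9, -0.2, -1.2] [0.08, 0.94, -0.2]
```

Request:
{"name": "carry_out", "arguments": {"moves": [0.1,0.016,0,-0.008,0,1,-0.2,0.1,0.016,0,-0.004,0,1,-0.2,0.1,0.016,0,-0.001,0,1,-0.2,0.1,0.016,0,-0.001,0,1,-0.2,0.1,0.015,0,-0.001,0,1,-0.2]}}

```text
clock: 6.5
tcp_pos: [0.6094, -0.1253, 0.1373]
orientation: [0.004, 0.999, 0.044, 0.007]
wrist_force: [0.3, -0.1, -0.0]
finger_gap: 0.0471
```

```bash
python3 - <<'E'
from h import *
stt(); plan([.597,-.125,.034],5,5)
s=env.get_state(); im=env.read_camera("wrist"); save(im,"w2.png")
E
```

```text
t 6.5 tcp [ 0.6094 -0.1253  0.1373] head 5.1 tilt [ 0.015 -0.007] F [ 0.3 -0.1 -0. ] gap 0.0471 q6 1.15
n 5
[-2.7, -0.4, 20.6] [0.09, -0.16, 0.02]
[-2.7, -0.4, 20.6] [0.09, -0.16, 0.02]
[-2.6, -0.4, 20.6] [0.09, -0.16, 0.02]
[-2.6, -0.3, 20.6] [0.09, -0.16, 0.02]
[-2.5, -0.3, 20.6] [0.09, -0.16, 0.02]
```

View pics/w2.png

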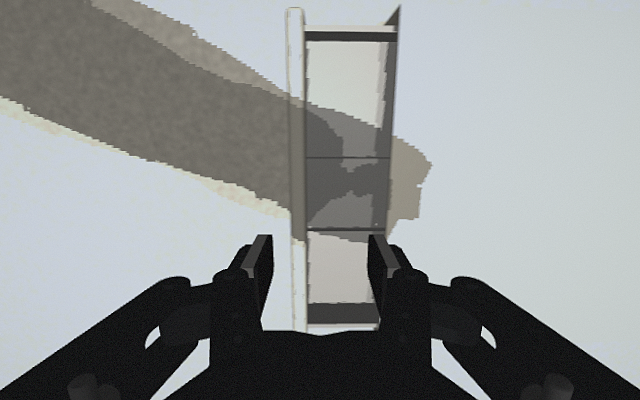

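The drawer has sprung out. The panel stripe sits at columns 288–305, between the fingers at about 270 and 370. I'll pinch it now.

Request:
{"name": "carry_out", "arguments": {"moves": [0.1,-0.012,-0.001,0.01,0,-0.8,0,0.1,-0.002,0,0.03,0,0,0,0.1,0,0,0.03,0,0,0,0.1,0,0,0.025,0,0,0,0.1,0,0,0.008,0,0,0]}}

```text
clock: 7.18
tcp_pos: [0.5913, -0.1256, 0.0283]
orientation: [0.003, 0.999, 0.044, -0.003]
wrist_force: [0.6, -0.2, -0.5]
finger_gap: 0.0471
```

```bash
python3 -c "
from h import *
stt()"
```

```text
t 7.17 tcp [ 0.5913 -0.1256  0.0283] head 5.1 tilt [-0.005 -0.007] F [ 0.6 -0.2 -0.5] gap 0.0471 q6 1.14
```

Request:
{"name": "carry_out", "arguments": {"moves": [0.1,0.004,0,-0.006,0,0,0,-1,0,0,0,0,0,0,-1,0,0,0,0,0,0,-1,0,0,0,0,0,0,-1,0,0,0,0,0,0], "squeeze": 40}}

```text
clock: 7.8
tcp_pos: [0.5948, -0.1254, 0.036]
orientation: [0.003, 0.999, 0.044, -0.003]
wrist_force: [-0.9, -0.2, -2.8]
finger_gap: 0.0114
```

Gripped (11.4 mm ≈ 12 mm panel). Now I'll pull about 120 mm.

Request:
{"name": "carry_out", "arguments": {"moves": [-1,-0.015,0,0,0,0,0,-1,-0.025,0,0,0,0,0,-1,-0.025,0,0,0,0,0,-1,-0.025,0,0,0,0,0,-1,-0.02,0,0,0,0,0]}}

```text
clock: 8.43
tcp_pos: [0.4875, -0.1345, 0.036]
orientation: [0.003, 0.999, 0.045, 0.001]
wrist_force: [2.5, -0.2, -4.5]
finger_gap: 0.0115
```

Request:
{"name": "carry_out", "arguments": {"moves": [-1,-0.015,0,0,0,0,0,-1,-0.008,0,0,0,0,0,-1,-0.008,0,0,0,0,0,-1,-0.005,0,0,0,0,0,-1,0,0,0,0,0,0]}}

```text
clock: 9.05
tcp_pos: [0.4743, -0.1357, 0.0364]
orientation: [-0.002, 0.998, 0.049, 0.025]
wrist_force: [-1.7, -0.2, -0.2]
finger_gap: 0.011
```

Request:
{"name": "carry_out", "arguments": {"moves": [0,0,0,0,0,0,0,0.2,0,0,0,0,0,0,0.2,0,0,-0.03,0,0,0,0.2,0,0,-0.05,0,-1,0,0.2,0.01,0.01,-0.06,0,-2,0]}}

```text
clock: 9.68
tcp_pos: [0.475, -0.1442, 0.177]
orientation: [-0.002, 0.999, 0.049, -0.005]
wrist_force: [1.5, -1.0, -0.2]
finger_gap: 0.0511
```

Request:
{"name": "carry_out", "arguments": {"moves": [0.2,0.015,0.015,-0.04,0,0,0,0.2,0.015,0.015,-0.04,0,0,0,0.2,0.015,0.015,-0.03,0,0,0,0.2,0.015,0.015,0,0,0,0,0.2,0,0,0,0,0,0]}}

```text
clock: 10.3
tcp_pos: [0.5456, -0.2022, 0.2989]
orientation: [0.002, 0.999, 0.048, 0.001]
wrist_force: [0.1, 0.2, -0.5]
finger_gap: 0.0512
```

```bash
python3 - <<'E'
from h import *
import pickle
stt(); s=env.get_state(); im=env.read_camera("wrist"); save(im,"w3.png"); pickle.dump(campose("wrist",s),open("w3.pkl","wb")); save(env.read_camera("top"),"top2.png")
E
```

```text
t 10.3 tcp [ 0.5456 -0.2022  0.2989] head 5.6 tilt [ 0.003 -0.003] F [ 0.1  0.2 -0.5] gap 0.0512 q6 0.98
```

View pics/w3.png

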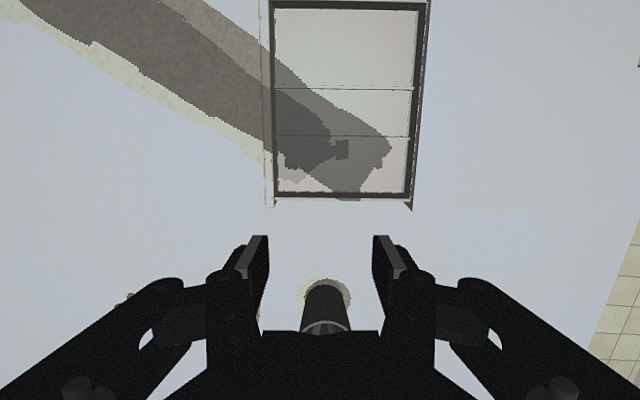

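```bash
python3 - <<'E'
from h import *
import pickle; cp=pickle.load(open("w3.pkl","rb"))
y=np.radians(5);ux=np.array([np.cos(y),np.sin(y)]);uy=np.array([-ux[1],ux[0]]);O=np.array([.640,-.1205])-.17*ux
def dr(P): d=P[:,:2]-O; return np.c_[d@ux,d@uy].round(4).tolist()
print("rib tops",dr(onz(cp,[[300,88],[390,89],[300,136],[390,137]],.018)))
print("panel front/back top",dr(onz(cp,[[262,60],[265.5,190],[272,60],[275,190]],.047)))
print("panel ends",dr(onz(cp,[[270,205]],.047)),"unit corners",dr(onz(cp,[[426,100],[413,208]],.054)))
for n,o in (("short",-.0075),("med",-.079),("long",.0715)): print(n,(O+.085*ux+o*uy).round(4))
ct=campose("top");t=cv2.imread("pics/top2.png",0)
for c in (310,):print(t[170:250,c].tolist())
E
```

```text
rib tops [[0.0433, 0.0242], [0.1584, 0.0244], [0.043, -0.0363], [0.1624, -0.0362]]
panel front/back top [[0.0011, 0.0527], [-0.0002, -0.1031], [0.0127, 0.0528], [0.0121, -0.103]]
panel ends [[0.005, -0.1233]] unit corners [[0.1939, 0.0101], [0.1904, -0.1234]]
short [ 0.556  -0.1354]
med [ 0.5622 -0.2066]
long [ 0.5491 -0.0567]
[108, 116, 117, 119, 117, 117, 116, 117, 117, 118, 117, 116, 118, 118, 119, 118, 118, 116, 116, 117, 116, 118, 117, 119, 118, 118, 118, 118, 119, 117, 118, 116, 118, 119, 117, 120, 119, 120, 120, 119, 120, 117, 120, 118, 118, 119, 118, 119, 119, 120, 119, 119, 119, 119, 120, 118, 120, 118, 119, 120, 121, 117, 108, 112, 121, 121, 111, 93, 101, 116, 119, 120, 119, 121, 120, 121, 119, 121, 120, 121]
```

```bash
python3 - <<'E'
from h import *
import pickle; cp=pickle.load(open("w3.pkl","rb"))
y=np.radians(5);ux=np.array([np.cos(y),np.sin(y)]);uy=np.array([-ux[1],ux[0]]);O=np.array([.640,-.1205])-.17*ux
g=cv2.imread("pics/w3.png",0)
print(g[0:14,350].tolist());print(g[82:94,350].tolist());print(g[128:145,300].tolist(),g[128:145,400].tolist()); print(g[184:215,300].tolist(),g[184:215,268].tolist())
# predicted pixels
def P(x,yy,z): 
    p=O+x*ux+yy*uy; return proj(cp,[p[0],p[1],z])[0].round(1)
for x,yy,z in[(.1,.1165,.04),(.1,.1165,.01),(.1,.0265,.018),(.1,.0225,.018),(.1,-.0375,.018),(.1,-.0415,.018),(.1,-.1165,.01),(.1,-.1165,.04),(.006,-.13,.047),(.006,.13,.047)]: print(x,yy,z,P(x,yy,z))
E
```

```text
[152, 51, 45, 51, 50, 54, 49, 43, 54, 124, 188, 178, 178, 178]
[186, 186, 187, 187, 187, 190, 182, 102, 195, 186, 189, 186]
[84, 86, 81, 82, 82, 85, 87, 74, 76, 87, 85, 85, 81, 84, 82, 82, 81] [177, 177, 180, 178, 179, 180, 183, 159, 103, 145, 186, 177, 175, 177, 178, 177, 179]
[182, 185, 182, 181, 179, 180, 189, 124, 45, 51, 52, 49, 45, 131, 177, 178, 181, 188, 187, 189, 186, 190, 187, 187, 190, 189, 191, 189, 188, 186, 190] [187, 186, 191, 189, 191, 190, 189, 188, 190, 188, 191, 192, 189, 188, 189, 190, 190, 190, 188, 189, 189, 193, 189, 167, 180, 190, 188, 190, 189, 189, 186]
0.1 0.1165 0.04 [348.3   2.1]
0.1 0.1165 0.01 [346.1  10.5]
0.1 0.0265 0.018 [344.5  86.6]
0.1 0.0225 0.018 [344.4  89.9]
0.1 -0.0375 0.018 [343.  137.4]
0.1 -0.0415 0.018 [342.9 140.5]
0.1 -0.1165 0.01 [340.9 193.5]
0.1 -0.1165 0.04 [342.5 199.2]
0.006 -0.13 0.047 [271.  209.9]
0.006 0.13 0.047 [264.2 -14.5]
```

```bash
python3 -c "
from h import *
plan([.62,.27,.30],105,10)"
```

```text
n 10
[12.1, -46.1, -0.2] [0.02, 0.01, -9.94]
[19.9, -43.4, -0.2] [0.02, 0.01, -9.94]
[27.1, -39.3, -0.2] [0.02, 0.01, -9.94]
[33.4, -34.0, -0.2] [0.02, 0.01, -9.94]
[38.8, -27.7, -0.2] [0.02, 0.01, -9.94]
[43.0, -20.6, -0.1] [0.02, 0.01, -9.94]
[45.9, -12.9, -0.1] [0.02, 0.01, -9.94]
[47.5, -4.8, -0.1] [0.02, 0.01, -9.94]
[47.6, 3.5, -0.1] [0.02, 0.01, -9.94]
[46.3, 11.7, -0.1] [0.02, 0.01, -9.94]
```

Request:
{"name": "carry_out", "arguments": {"moves": [0.2,0.012,-0.046,0,0,0,-10,0.2,0.02,-0.043,0,0,0,-10,0.2,0.027,-0.039,0,0,0,-10,0.2,0.033,-0.034,0,0,0,-10,0.2,0.039,-0.028,0,0,0,-10]}}

```text
clock: 11.02
tcp_pos: [0.5745, 0.0393, 0.2965]
orientation: [-0.0, 0.88, 0.476, -0.002]
wrist_force: [0.9, 0.7, 0.4]
finger_gap: 0.0511
```

Request:
{"name": "carry_out", "arguments": {"moves": [0.2,0.043,-0.021,0,0,0,-10,0.2,0.046,-0.013,0,0,0,-10,0.2,0.048,-0.005,0,0,0,-10,0.2,0.048,0.004,0,0,0,-10,0.2,0.046,0.012,0,0,0,-10]}}

```text
clock: 11.65
tcp_pos: [0.596, 0.2857, 0.2953]
orientation: [-0.003, 0.583, 0.812, -0.004]
wrist_force: [-0.0, -0.4, 0.1]
finger_gap: 0.0513
```

```bash
python3 - <<'E'
from h import *
import pickle
stt(); s=env.get_state(); im=env.read_camera("wrist"); save(im,"w4.png"); pickle.dump(campose("wrist",s),open("w4.pkl","wb"))
E
```

```text
t 11.65 tcp [0.596  0.2857 0.2953] head 108.6 tilt [-0.009 -0.002] F [-0.  -0.4  0.1] gap 0.0513 q6 -0.0
```

View pics/w4.png

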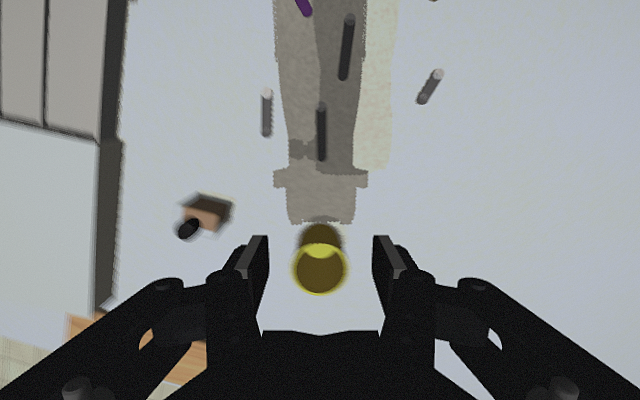

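```bash
cat >> h.py <<'E'
def clip_meas(im,cp,rois,z=.008,ratio=.72,dbg=None):
    g=cv2.GaussianBlur(im.min(2),(3,3),0).astype(float)
    for (n,x0,x1,y0,y1) in rois:
        p=g[y0:y1,x0:x1]; bg=cv2.medianBlur(p.astype(np.uint8),31 if min(p.shape)>31 else 21).astype(float)
        m=(p<ratio*bg).astype(np.uint8); N,l,s,c=cv2.connectedComponentsWithStats(m)
        if N<2: print(n,"none"); continue
        i=1+np.argmax(s[1:,4]); r=cv2.minAreaRect(cv2.findContours((l==i).astype(np.uint8),0,1)[0][0])
        b=onz(cp,cv2.boxPoints(r)+[x0,y0],z); e=[np.linalg.norm(b[1]-b[0]),np.linalg.norm(b[2]-b[1])]
        d=(b[1]-b[0]) if e[0]>e[1] else b[2]-b[1]
        a=(np.degrees(np.arctan2(d[1],d[0]))+90)%180-90
        print(n,(np.array(r[0])+[x0,y0]).round(1),s[i,4],"c",b.mean(0)[:2].round(4),"size",np.round(sorted(e),4),"ang",a.round(1))
E
python3 - <<'E'
from h import *
import pickle; cp=pickle.load(open("w4.pkl","rb")); im=cv2.cvtColor(cv2.imread("pics/w4.png"),cv2.COLOR_BGR2RGB)
clip_meas(im,cp,[("M",245,278,80,150),("S",405,455,60,115),("L1",300,342,92,168),("L2",325,362,4,90)])
g=im.min(2); print(g[80:170:3,321].tolist()); print(g[5:90:3,347].tolist())
# height from two views: top vs wrist
ct=campose("top")
for n,a,b in(("M",[228.8,203.3],[267,116]),("L1",[201.6,203.8],[321,132])):
    A=np.c_[rays(ct,a)[0],-rays(cp,b)[0]]; k=np.linalg.lstsq(A,cp[3]-ct[3],rcond=None)[0]; print(n,ct[3]+k[0]*rays(ct,a)[0],cp[3]+k[1]*rays(cp,b)[0])
E
```

```text
M [267.  116.5] 391 c [0.5569 0.1985] size [0.0131 0.0503] ang 16.6
S [428.2  88.2] 364 c [0.4546 0.3871] size [0.0155 0.0452] ang -10.9
L1 [321.2 135. ] 471 c [0.5571 0.2746] size [0.0125 0.0688] ang 20.3
L2 [345.6  49.8] 635 c [0.4465 0.2696] size [0.0135 0.072 ] ang 11.3
[92, 92, 89, 90, 93, 93, 94, 83, 78, 74, 68, 41, 39, 39, 42, 41, 38, 41, 35, 40, 39, 42, 43, 39, 42, 40, 40, 60, 96, 94]
[97, 91, 90, 85, 81, 67, 63, 39, 40, 42, 40, 41, 42, 38, 43, 39, 38, 41, 40, 39, 41, 33, 39, 54, 64, 91, 91, 93, 92]
M [ 0.55811746  0.19570515 -0.00517615] [ 0.55656367  0.19609961 -0.00531764]
L1 [ 0.55666783  0.2716011  -0.00161305] [ 0.55317534  0.27302179 -0.0017374 ]
```

```bash
python3 -c "
from h import *
plan([.5502,.1965,.05],106.6,5)"
```

```text
n 5
[-15.2, -14.4, 48.9] [-0.11, -0.05, 0.53]
[-15.2, -14.3, 48.9] [-0.11, -0.05, 0.53]
[-15.3, -14.3, 48.9] [-0.11, -0.05, 0.53]
[-15.4, -14.2, 48.9] [-0.11, -0.05, 0.53]
[-15.5, -14.2, 48.9] [-0.11, -0.05, 0.53]
```

Request:
{"name": "carry_out", "arguments": {"moves": [0.2,-0.02,-0.018,0.055,0,0,0.5,0.2,-0.02,-0.018,0.058,0,0,0.5,0.2,-0.018,-0.018,0.058,0,0,0.5,0.2,-0.013,-0.012,0.045,0,0,0.5,0.2,-0.005,-0.005,0.02,0,0,0.5]}}

```text
clock: 12.32
tcp_pos: [0.5446, 0.1992, 0.0553]
orientation: [-0.004, 0.595, 0.804, -0.001]
wrist_force: [0.2, 0.0, 0.0]
finger_gap: 0.0515
```

```bash
python3 -c "
from h import *
stt();plan([.5502,.1965,.014],106.6,2)
im=env.read_camera('wrist'); save(im,'w5.png')
clip_meas(im,campose('wrist'),[('M',270,370,60,235)])"
```

```text
t 12.32 tcp [0.5446 0.1992 0.0553] head 107.0 tilt [-0.007  0.003] F [0.2 0.  0. ] gap 0.0515 q6 -0.09
n 2
[-2.2, 2.4, 20.6] [-0.18, -0.14, 0.2]
[-2.2, 2.4, 20.7] [-0.18, -0.14, 0.2]
M [308.5 205. ] 168 c [0.5321 0.1885] size [0.01   0.0125] ang -73.0
```

View pics/w5.png

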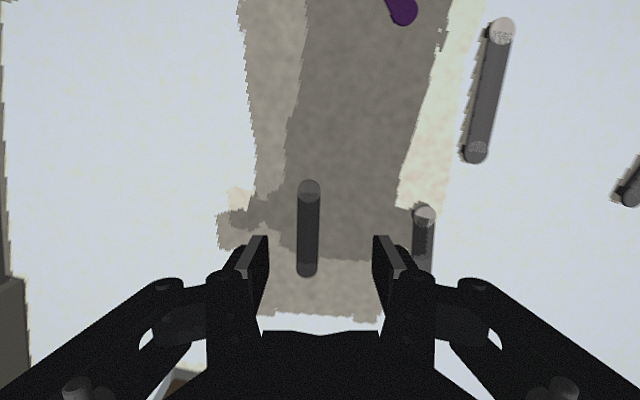

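Between the fingers, the M clip runs from (309,180) to (307,277), slightly left of centre. I'll compute its true centre.

```bash
python3 -c "
from h import *
cp=campose('wrist')
e=onz(cp,[[309,180],[307,277]],.009); print(e, e.mean(0), np.linalg.norm(e[1]-e[0]))
c=e.mean(0); d=e[1]-e[0]; a=np.degrees(np.arctan2(d[1],d[0]));print(a)
plan([c[0],c[1],.014],a+90,2)"
```

```text
[[0.51712344 0.18440312 0.009     ]
 [0.57801353 0.2010909  0.009     ]] [0.54756849 0.19274701 0.009     ] 0.06313545883820693
15.326380985906813
n 2
[-3.5, 1.6, 19.6] [-0.29, -0.13, 0.82]
[-3.5, 1.5, 19.6] [-0.29, -0.13, 0.82]
```

Request:
{"name": "carry_out", "arguments": {"moves": [0.2,-0.005,0.002,0.025,0,0,1,0.2,-0.002,0.001,0.012,0,0,0.5,0.2,0,0,0.001,0,0,0,-1,0,0,0,0,0,0,-1,0,0,0,0,0,0]}}

```text
clock: 13.0
tcp_pos: [0.547, 0.1933, 0.0177]
orientation: [-0.004, 0.606, 0.796, -0.002]
wrist_force: [-0.3, -1.3, 0.3]
finger_gap: 0.0152
```

Request:
{"name": "carry_out", "arguments": {"moves": [-1,0,0,0,0,0,0,-1,0,0,0,0,0,0,-1,0,0,0,0,0,0,-1,0,0,-0.03,0,0,0,-1,0,0,-0.05,0,0,0]}}

```text
clock: 13.62
tcp_pos: [0.5449, 0.1928, 0.0961]
orientation: [-0.007, 0.605, 0.796, -0.004]
wrist_force: [-0.5, -0.3, 0.4]
finger_gap: 0.0121
```

```bash
cat >> h.py <<'E'
yaw=5.; ux=np.array([np.cos(np.radians(yaw)),np.sin(np.radians(yaw))]); uy=np.array([-ux[1],ux[0]])
O=np.array([.640,-.1205])-.17*ux+.002*uy
ROW=dict(S=-.0075,M=-.079,L=.0715)
def slot(r,dx): return O+(.085+dx)*ux+ROW[r]*uy
E
python3 -c "
from h import *
stt(); s=slot('M',0); print(s); plan([*s,.13],185,12)"
```

```text
t 13.62 tcp [0.5449 0.1928 0.0961] head 105.5 tilt [-0.016  0.001] F [-0.5 -0.3  0.4] gap 0.0121 q6 -0.07
[ 0.56203444 -0.20461523]
n 12
[-32.3, -7.5, -2.9] [-0.04, -0.07, -6.63]
[-31.2, -11.2, -2.9] [-0.04, -0.07, -6.63]
[-29.7, -14.7, -2.8] [-0.04, -0.07, -6.63]
[-27.8, -18.0, -2.8] [-0.04, -0.07, -6.63]
[-25.6, -21.1, -2.8] [-0.04, -0.07, -6.63]
[-22.9, -23.9, -2.8] [-0.04, -0.07, -6.63]
[-20.0, -26.4, -2.8] [-0.04, -0.07, -6.63]
[-16.9, -28.5, -2.8] [-0.04, -0.07, -6.63]
[-13.5, -30.3, -2.8] [-0.04, -0.07, -6.63]
[-9.9, -31.6, -2.8] [-0.04, -0.07, -6.63]
[-6.2, -32.6, -2.8] [-0.04, -0.07, -6.63]
[-2.4, -33.1, -2.8] [-0.04, -0.07, -6.63]
```

Request:
{"name": "carry_out", "arguments": {"moves": [-1,-0.039,-0.009,-0.003,0,0,-8,-1,-0.037,-0.014,-0.003,0,0,-8,-1,-0.035,-0.019,-0.003,0,0,-8,-1,-0.032,-0.024,-0.003,0,0,-8,-1,-0.028,-0.028,-0.003,0,0,-8]}}

```text
clock: 14.25
tcp_pos: [0.5601, -0.0079, 0.1162]
orientation: [-0.003, 0.283, 0.959, 0.0]
wrist_force: [0.4, 0.1, 0.0]
finger_gap: 0.0119
```

Request:
{"name": "carry_out", "arguments": {"moves": [-1,-0.024,-0.032,-0.003,0,0,-8,-1,-0.019,-0.035,-0.003,0,0,-8,-1,-0.014,-0.037,-0.003,0,0,-8,-1,-0.009,-0.03,-0.003,0,0,-7,-1,-0.003,-0.015,-0.003,0,0,-3]}}

```text
clock: 14.88
tcp_pos: [0.5759, -0.1808, 0.131]
orientation: [-0.003, -0.019, 1.0, 0.001]
wrist_force: [0.1, -0.1, -0.9]
finger_gap: 0.0125
```

```bash
python3 -c "
from h import *
stt(); s=slot('M',0); plan([*s,.07],185,5)"
```

```text
t 14.88 tcp [ 0.5759 -0.1808  0.131 ] head -177.8 tilt [-0.005  0.003] F [ 0.1 -0.1 -0.9] gap 0.0125 q6 -2.05
n 5
[2.9, -4.7, 12.2] [0.03, -0.06, -0.56]
[3.0, -4.7, 12.2] [0.03, -0.06, -0.56]
[3.0, -4.6, 12.2] [0.03, -0.06, -0.56]
[3.1, -4.6, 12.2] [0.03, -0.06, -0.56]
[3.1, -4.5, 12.2] [0.03, -0.06, -0.56]
```

Request:
{"name": "carry_out", "arguments": {"moves": [-1,0.004,-0.006,0.015,0,0,-0.7,-1,0.004,-0.006,0.015,0,0,-0.7,-1,0.004,-0.006,0.015,0,0,-0.7,-1,0.002,-0.004,0.012,0,0,-0.5,-1,0.001,-0.001,0.003,0,0,0]}}

```text
clock: 15.5
tcp_pos: [0.5591, -0.2042, 0.0649]
orientation: [-0.004, -0.042, 0.999, 0.003]
wrist_force: [0.4, -0.9, -0.6]
finger_gap: 0.012
```

```bash
python3 -c "
from h import *
stt(); s=slot('M',0); plan([*s,.03],185,1); save(env.read_camera('wrist'),'w6.png')"
```

```text
t 15.5 tcp [ 0.5591 -0.2042  0.0649] head -175.2 tilt [-0.009  0.005] F [ 0.4 -0.9 -0.6] gap 0.012 q6 -2.14
n 1
[-3.2, -0.9, 34.8] [0.32, -0.47, -0.16]
```

View pics/w6.png

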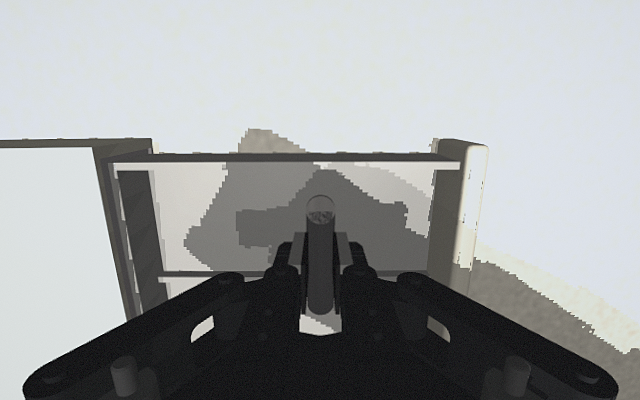

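The clip is held square over the medium row, spanning rows 200–308. I'll lower it and release.

```bash
python3 -c "
from h import *
cp=campose('wrist');e=onz(cp,[[320,197],[322,310]],.056);print(e,e.mean(0)-np.array(env.get_state()['tcp_pos']),np.linalg.norm(e[1]-e[0]))"
```

```text
[[ 0.56164322 -0.23185906  0.056     ]
 [ 0.55530402 -0.1700965   0.056     ]] [-0.00055309  0.0031802  -0.00887804] 0.06208702625766986
```

Request:
{"name": "carry_out", "arguments": {"moves": [-1,-0.003,-0.001,0.015,0,0,0,-1,0,0,0.013,0,0,0,-1,0,0,0.005,0,0,0,-1,0,0,0.002,0,0,0,-1,0,0,0,0,0,0]}}

```text
clock: 16.18
tcp_pos: [0.5631, -0.2044, 0.0282]
orientation: [-0.004, -0.043, 0.999, 0.002]
wrist_force: [0.1, 0.2, 0.3]
finger_gap: 0.0119
```

Request:
{"name": "carry_out", "arguments": {"moves": [-1,0,-0.002,0.001,0,0,0,-0.3,0,0,0,0,0,0,-0.3,0,0,0,0,0,0,-0.3,0,0,-0.02,0,0,0,-0.3,0,0,-0.05,0,0,0]}}

```text
clock: 16.8
tcp_pos: [0.5614, -0.2057, 0.0953]
orientation: [-0.007, -0.043, 0.999, 0.004]
wrist_force: [0.6, 0.1, 0.2]
finger_gap: 0.0303
```

Request:
{"name": "carry_out", "arguments": {"moves": [0.2,0.01,0,-0.05,0,0,0,0.2,0.01,0,-0.05,0,0,0,0.2,0,0,-0.05,0,0,0,0.2,0,0,-0.02,0,0,0,0.2,0,0,0,0,0,0]}}

```text
clock: 17.42
tcp_pos: [0.5444, -0.2103, 0.2755]
orientation: [-0.003, -0.042, 0.999, 0.001]
wrist_force: [-0.3, -0.6, -0.8]
finger_gap: 0.0512
```

```bash
python3 - <<'E'
from h import *
stt(); im=env.read_camera('wrist'); save(im,'w7.png'); t=env.read_camera('top'); save(t,'top3.png')
cp=campose("top")
clip_meas(t,cp,[("L1",180,222,180,225),("L2",180,216,226,270),("S",145,178,225,255)],z=.005)
plan([.552,.2727,.20],108,12)
E
```

```text
t 17.43 tcp [ 0.5444 -0.2103  0.2755] head -175.2 tilt [-0.006  0.002] F [-0.3 -0.6 -0.8] gap 0.0512 q6 -2.16
L1 [201.3 203.1] 121 c [0.5579 0.2709] size [0.0146 0.067 ] ang 18.6
L2 [201.7 243.6] 130 c [0.4457 0.2671] size [0.0151 0.0715] ang 10.8
S [159.6 240.3] 72 c [0.4546 0.3855] size [0.0152 0.0421] ang -9.8
n 12
[-4.1, 40.0, 6.3] [-0.01, -0.05, 6.4]
[0.3, 40.2, 6.3] [-0.01, -0.05, 6.4]
[4.8, 39.9, 6.3] [-0.01, -0.05, 6.4]
[9.3, 39.1, 6.3] [-0.01, -0.05, 6.4]
[13.6, 37.8, 6.3] [-0.01, -0.05, 6.4]
[17.7, 36.1, 6.3] [-0.01, -0.05, 6.4]
[21.6, 33.9, 6.2] [-0.01, -0.05, 6.4]
[25.3, 31.3, 6.2] [-0.01, -0.05, 6.4]
[28.6, 28.2, 6.2] [-0.01, -0.05, 6.4]
[31.6, 24.9, 6.2] [-0.01, -0.05, 6.4]
[34.2, 21.2, 6.2] [-0.01, -0.05, 6.4]
[36.3, 17.3, 6.1] [-0.01, -0.05, 6.4]
```

View pics/w7.png

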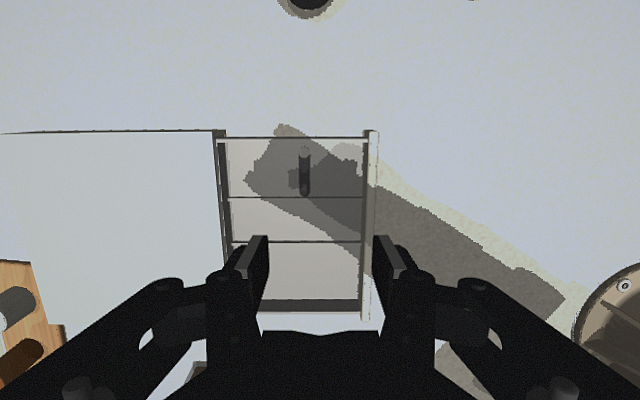

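```bash
python3 - <<'E'
from h import *
cp=campose("wrist")
e=onz(cp,[[305,147],[304,196]],.02)[:,:2]; c=e.mean(0)-O
print("M ends len",np.linalg.norm(e[1]-e[0]),"row x",c@ux-.085,"y",c@uy-ROW['M'])
P=lambda z,px:(onz(cp,px,z)[:,:2]-O)@uy-ROW['M']
print("rib",P(.018,[[304,197.5]]),"wall top",P(.04,[[304,138]]))
g=cv2.imread("pics/w7.png",0);print(g[130:204,304].tolist());print(g[130:204,330].tolist())
s5=dict(tcp_pos=[.5446,.1992,.0553],orientation=[-.004,.595,.804,-.001])
c5=campose("wrist",s5)
e=onz(c5,[[503,17],[474,163]],.008); d=e[1]-e[0]
print("L2",e.mean(0),np.linalg.norm(d),np.degrees(np.arctan2(d[1],d[0])))
print("L1 tip",onz(c5,[[425,205]],.008))
E
```

```text
M ends len 0.06330180774755818 row x -0.0009688930151336428 y 0.0032226845985189184
rib [0.03743408] wall top [-0.04106853]
[193, 192, 197, 158, 121, 135, 108, 58, 72, 106, 116, 113, 112, 112, 113, 103, 85, 99, 105, 108, 107, 108, 108, 104, 104, 104, 108, 93, 65, 55, 55, 54, 56, 55, 58, 57, 51, 53, 56, 52, 55, 56, 46, 42, 38, 42, 40, 44, 41, 41, 43, 37, 46, 40, 51, 57, 57, 62, 65, 61, 56, 54, 51, 52, 51, 45, 48, 49, 97, 110, 108, 106, 104, 107]
[190, 192, 190, 191, 191, 201, 149, 52, 93, 174, 195, 191, 189, 186, 190, 188, 189, 191, 188, 189, 196, 155, 159, 123, 74, 83, 83, 86, 84, 84, 84, 81, 85, 84, 82, 85, 83, 84, 83, 84, 81, 85, 85, 82, 83, 82, 82, 83, 85, 84, 81, 84, 83, 82, 82, 82, 81, 80, 80, 84, 83, 82, 82, 84, 81, 84, 68, 50, 73, 85, 83, 85, 83, 83]
L2 [0.44252746 0.26682137 0.008     ] 0.07903335064096025 12.26744301778091
L1 tip [[0.51384282 0.25685262 0.008     ]]
```

```bash
python3 -c "
from h import *
plan([.552,.2705,.12],109.3,10)"
```

```text
n 10
[-5.0, 47.7, 15.5] [-0.01, -0.06, 7.55]
[1.3, 48.0, 15.5] [-0.01, -0.06, 7.55]
[7.6, 47.4, 15.5] [-0.01, -0.06, 7.55]
[13.8, 45.9, 15.5] [-0.01, -0.06, 7.55]
[19.7, 43.7, 15.5] [-0.01, -0.06, 7.55]
[25.3, 40.8, 15.5] [-0.01, -0.06, 7.55]
[30.5, 37.1, 15.5] [-0.01, -0.06, 7.55]
[35.1, 32.7, 15.4] [-0.01, -0.06, 7.55]
[39.1, 27.8, 15.4] [-0.01, -0.06, 7.55]
[42.5, 22.5, 15.4] [-0.01, -0.06, 7.55]
```

Request:
{"name": "carry_out", "arguments": {"moves": [0.2,-0.005,0.048,0.005,0,0,8,0.2,0.001,0.05,0.005,0,0,8,0.2,0.008,0.05,0.01,0,0,8,0.2,0.014,0.048,0.015,0,0,8,0.2,0.02,0.046,0.02,0,0,8]}}

```text
clock: 18.15
tcp_pos: [0.5532, 0.0425, 0.2086]
orientation: [-0.01, 0.317, 0.948, -0.0]
wrist_force: [0.4, 0.1, -0.3]
finger_gap: 0.051
```

Request:
{"name": "carry_out", "arguments": {"moves": [0.2,0.026,0.043,0.02,0,0,8,0.2,0.032,0.039,0.02,0,0,8,0.2,0.037,0.034,0.02,0,0,8,0.2,0.035,0.024,0.02,0,0,6,0.2,0.018,0.009,0.01,0,0,3]}}

```text
clock: 18.77
tcp_pos: [0.5651, 0.2635, 0.1043]
orientation: [-0.016, 0.58, 0.814, -0.01]
wrist_force: [0.7, 0.7, -0.2]
finger_gap: 0.0512
```

```bash
python3 -c "
from h import *
stt();plan([.552,.2705,.014],109.3,3)"
```

```text
t 18.77 tcp [0.5651 0.2635 0.1043] head 109.1 tilt [-0.037  0.003] F [ 0.7  0.7 -0.2] gap 0.0512 q6 -0.03
n 3
[3.2, -2.4, 30.3] [-0.64, -0.28, -0.08]
[3.4, -2.7, 30.2] [-0.64, -0.28, -0.08]
[3.5, -3.0, 30.2] [-0.64, -0.28, -0.08]
```

Request:
{"name": "carry_out", "arguments": {"moves": [0.2,0.005,-0.004,0.03,-1,-0.5,0,0.2,0.003,-0.003,0.03,-1,-0.4,0,0.2,0.002,-0.002,0.02,0,0,0,0.2,0,0,0.004,0,0,0,0.2,0,0,0,0,0,0]}}

```text
clock: 19.4
tcp_pos: [0.5434, 0.2707, 0.0078]
orientation: [-0.003, 0.579, 0.816, -0.006]
wrist_force: [1.2, 0.2, 4.9]
finger_gap: 0.0511
```

```bash
python3 -c "
from h import *
stt();plan([.552,.2705,.014],109.3,1)
im=env.read_camera('wrist'); save(im,'w8.png'); g=im.min(2); print(g[170:330:4,318].tolist())"
```

```text
t 19.4 tcp [0.5434 0.2707 0.0078] head 109.3 tilt [-0.012 -0.006] F [1.2 0.2 4.9] gap 0.0511 q6 -0.01
n 1
[-3.0, 8.0, -6.3] [-0.78, 0.08, 0.0]
[110, 113, 114, 116, 118, 110, 64, 89, 89, 88, 84, 47, 49, 49, 43, 42, 45, 47, 45, 45, 48, 49, 46, 38, 45, 42, 44, 51, 43, 47, 42, 49, 41, 44, 47, 43, 49, 47, 44, 61]
```

View pics/w8.png

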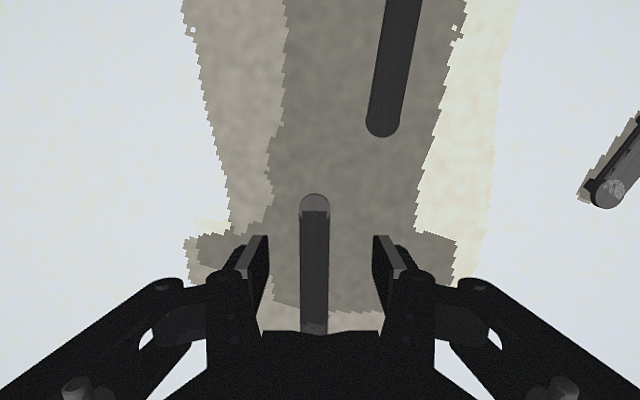

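The L1 clip is between the fingers with its tip end at (315,194). I'm slightly low, so I'll correct.

```bash
python3 -c "
from h import *
cp=campose('wrist'); e=onz(cp,[[315,194],[314,335]],.009); print(e)
a=np.radians(19.3); c=e[0,:2]+.04*np.array([np.cos(a),np.sin(a)]); print(c); plan([*c,.0145],109.3,1)"
```

```text
[[0.51445515 0.25839413 0.009     ]
 [0.58380163 0.28186541 0.009     ]]
[0.55220719 0.2716147 ]
n 1
[-1.9, 8.3, -6.3] [-0.75, 0.09, -0.0]
```

Request:
{"name": "carry_out", "arguments": {"moves": [0.2,-0.002,0.006,-0.006,-0.7,0,0,0.2,0,0.003,0,0,0,0,-1,0,0.001,0,0,0,0,-1,0,0,0,0,0,0,-1,0,0,0,0,0,0]}}

```text
clock: 20.08
tcp_pos: [0.557, 0.2723, 0.0174]
orientation: [0.002, 0.579, 0.815, 0.001]
wrist_force: [-0.1, -0.2, -0.2]
finger_gap: 0.0122
```

Request:
{"name": "carry_out", "arguments": {"moves": [-1,0,0,0,0,0,0,-1,0,0,0,0,0,0,-1,0,0,-0.03,0,0,0,-1,0,0,-0.05,0,0,0,-1,0,0,-0.04,0,0,0]}}

```text
clock: 20.7
tcp_pos: [0.5525, 0.271, 0.1349]
orientation: [-0.001, 0.579, 0.815, -0.003]
wrist_force: [0.3, 0.7, 0.1]
finger_gap: 0.012
```

```bash
python3 -c "
from h import *
stt(); s=slot('L',.035); print(s); plan([*s,.13],185,10)"
```

```text
t 20.7 tcp [0.5525 0.271  0.1349] head 109.2 tilt [-0.006 -0.004] F [0.3 0.7 0.1] gap 0.012 q6 -0.01
[ 0.58378432 -0.05163748]
n 10
[-31.5, -7.7, 0.6] [-0.04, -0.02, -7.58]
[-30.2, -11.8, 0.6] [-0.04, -0.02, -7.58]
[-28.4, -15.6, 0.6] [-0.04, -0.02, -7.58]
[-26.1, -19.3, 0.6] [-0.04, -0.02, -7.58]
[-23.3, -22.5, 0.6] [-0.04, -0.02, -7.58]
[-20.1, -25.4, 0.6] [-0.04, -0.02, -7.58]
[-16.6, -27.8, 0.6] [-0.04, -0.02, -7.58]
[-12.8, -29.8, 0.6] [-0.04, -0.02, -7.58]
[-8.8, -31.2, 0.5] [-0.04, -0.02, -7.58]
[-4.6, -32.1, 0.5] [-0.04, -0.02, -7.58]
```

Request:
{"name": "carry_out", "arguments": {"moves": [-1,-0.032,-0.008,0,0,0,-8,-1,-0.03,-0.012,0,0,0,-8,-1,-0.028,-0.016,0,0,0,-8,-1,-0.026,-0.019,0,0,0,-8,-1,-0.023,-0.023,0,0,0,-8]}}

```text
clock: 21.32
tcp_pos: [0.5726, 0.1089, 0.1394]
orientation: [0.001, 0.252, 0.968, -0.001]
wrist_force: [-0.4, -0.3, -0.2]
finger_gap: 0.0123
```

Request:
{"name": "carry_out", "arguments": {"moves": [-1,-0.02,-0.025,0.005,0,0,-8,-1,-0.017,-0.028,0.01,0,0,-8,-1,-0.013,-0.03,0.015,0,0,-8,-1,-0.009,-0.025,0.015,0,0,-7,-1,-0.004,-0.015,0.01,0,0,-4]}}

```text
clock: 21.95
tcp_pos: [0.602, -0.0332, 0.0832]
orientation: [0.001, -0.061, 0.998, -0.001]
wrist_force: [-0.6, -0.5, 0.1]
finger_gap: 0.0121
```

```bash
python3 -c "
from h import *
stt(); s=slot('L',.035)+.0025*uy; plan([*s,.065],185,2)"
```

```text
t 21.95 tcp [ 0.602  -0.0332  0.0832] head -173.0 tilt [ 0.001 -0.001] F [-0.6 -0.5  0.1] gap 0.0121 q6 -1.88
n 2
[10.1, -6.8, 9.1] [-0.04, 0.03, 1.01]
[10.0, -7.0, 9.1] [-0.04, 0.03, 1.01]
```

Request:
{"name": "carry_out", "arguments": {"moves": [-1,0.01,-0.008,0.008,0,0,1,-1,0.006,-0.005,0.008,0,0,1,-1,0.003,-0.001,0.002,0,0,0,-1,0,0,0,0,0,0,-1,0,0,0,0,0,0]}}

```text
clock: 22.58
tcp_pos: [0.5818, -0.0491, 0.0636]
orientation: [-0.001, -0.041, 0.999, -0.0]
wrist_force: [0.4, 0.2, -0.4]
finger_gap: 0.0119
```

```bash
python3 -c "
from h import *
stt(); s=slot('L',.035)+.0025*uy; plan([*s,.028],185,2)
im=env.read_camera('wrist'); save(im,'w9.png'); print(im[150:345:3,320].min(1).tolist())"
```

```text
t 22.57 tcp [ 0.5818 -0.0491  0.0636] head -175.3 tilt [-0.001 -0.   ] F [ 0.4  0.2 -0.4] gap 0.0119 q6 -1.87
n 2
[-0.9, -0.1, 17.8] [-0.0, -0.04, -0.16]
[-0.9, -0.1, 17.8] [-0.0, -0.04, -0.16]
[208, 184, 114, 108, 206, 216, 216, 216, 109, 107, 83, 93, 97, 87, 52, 52, 55, 55, 55, 53, 52, 53, 51, 50, 56, 49, 52, 54, 51, 52, 49, 48, 52, 54, 52, 47, 52, 48, 52, 54, 50, 51, 53, 49, 49, 57, 53, 52, 50, 53, 51, 52, 51, 50, 114, 228, 227, 228, 228, 228, 227, 234, 0, 25, 20]
```

View pics/w9.png

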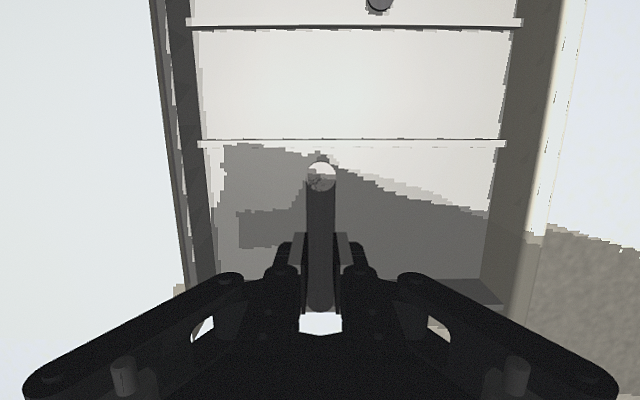

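```bash
python3 -c "
from h import *
cp=campose('wrist');tc=np.array(env.get_state()['tcp_pos'])
for z in (.054,.058):
  e=onz(cp,[[320,157],[320,312]],z);print(np.linalg.norm(e[1]-e[0]),(e.mean(0)-tc)[:2]@uy,(e.mean(0)[:2]-slot('L',.035))@uy)
print('rib', (onz(cp,[[320,139],[320,145]],.018)[:,:2]-O)@uy, 'rib2',(onz(cp,[[320,22],[320,28]],.018)[:,:2]-O)@uy)"
```

```text
0.08251811754801963 -0.00542292124660528 -0.002698612743538568
0.08016998311885348 -0.00714028800096235 -0.0044159794978956375
rib [0.02216594 0.02555543] rib2 [-0.03835859 -0.03547781]
```

Request:
{"name": "carry_out", "arguments": {"moves": [-1,-0.001,0.004,0.015,0,0,0,-1,-0.001,0,0.012,0,0,0,-1,0,0,0.006,0,0,0,-1,0,0,0.002,0,0,0,-1,0,0,0,0,0,0]}}

```text
clock: 23.25
tcp_pos: [0.5854, -0.0439, 0.0274]
orientation: [0.001, -0.042, 0.999, -0.0]
wrist_force: [0.1, 0.5, 2.1]
finger_gap: 0.0122
```

Request:
{"name": "carry_out", "arguments": {"moves": [-0.4,0,-0.001,0,0,0,0,-0.4,0,0,0,0,0,0,-0.4,0,0,-0.02,0,0,0,-0.4,0,0,-0.04,0,0,0,0.2,0,0,-0.05,0,0,0]}}

```text
clock: 23.88
tcp_pos: [0.5812, -0.0446, 0.1343]
orientation: [-0.005, -0.041, 0.999, 0.001]
wrist_force: [-0.2, 0.7, -0.8]
finger_gap: 0.0426
```

```bash
python3 -c "
from h import *
stt();plan([.443,.267,.12],101.6,10)
t=env.read_camera('top'); clip_meas(t,campose('top'),[('L2',180,216,226,270),('S',145,178,225,255)],z=.005)"
```

```text
t 23.88 tcp [ 0.5812 -0.0446  0.1343] head -175.3 tilt [-0.01   0.002] F [-0.2  0.7 -0.8] gap 0.0426 q6 -1.87
n 10
[11.2, 32.2, 1.6] [-0.03, -0.06, 8.31]
[15.7, 30.2, 1.6] [-0.03, -0.06, 8.31]
[19.9, 27.6, 1.6] [-0.03, -0.06, 8.31]
[23.7, 24.5, 1.6] [-0.03, -0.06, 8.31]
[27.0, 20.8, 1.6] [-0.03, -0.06, 8.31]
[29.7, 16.7, 1.6] [-0.03, -0.06, 8.31]
[31.8, 12.2, 1.6] [-0.03, -0.06, 8.31]
[33.3, 7.4, 1.5] [-0.03, -0.06, 8.31]
[34.0, 2.6, 1.5] [-0.03, -0.06, 8.31]
[34.0, -2.4, 1.5] [-0.03, -0.06, 8.31]
L2 [201.7 243.6] 130 c [0.4457 0.2671] size [0.0151 0.0715] ang 10.8
S [159.4 240.2] 73 c [0.4548 0.3861] size [0.0153 0.042 ] ang -12.6
```

Request:
{"name": "carry_out", "arguments": {"moves": [0.2,0.011,0.032,0,0,0,8.5,0.2,0.016,0.03,0,0,0,8.5,0.2,0.02,0.028,0,0,0,8.5,0.2,0.024,0.025,0,0,0,8.5,0.2,0.027,0.021,0,0,0,8.5]}}

```text
clock: 24.55
tcp_pos: [0.52, 0.1134, 0.144]
orientation: [0.004, 0.338, 0.941, 0.001]
wrist_force: [1.1, 1.2, -0.2]
finger_gap: 0.051
```

Request:
{"name": "carry_out", "arguments": {"moves": [0.2,0.03,0.017,0.005,0,0,8.5,0.2,0.032,0.012,0.01,0,0,8.5,0.2,0.033,0.007,0.015,0,0,8.5,0.2,0.03,0.002,0.015,0,0,7,0.2,0.018,-0.001,0.01,0,0,4]}}

```text
clock: 25.18
tcp_pos: [0.4655, 0.2592, 0.0873]
orientation: [0.005, 0.624, 0.781, 0.003]
wrist_force: [0.9, -0.2, 0.7]
finger_gap: 0.051
```

```bash
python3 -c "
from h import *
stt();plan([.443,.267,.016],101.6,3)"
```

```text
t 25.18 tcp [0.4655 0.2592 0.0873] head 102.8 tilt [ 0.012 -0.001] F [ 0.9 -0.2  0.7] gap 0.051 q6 0.14
n 3
[4.3, -7.0, 23.7] [0.22, 0.07, 0.39]
[4.2, -6.9, 23.7] [0.22, 0.07, 0.39]
[4.1, -6.9, 23.7] [0.22, 0.07, 0.39]
```

Request:
{"name": "carry_out", "arguments": {"moves": [0.2,0.006,-0.01,0.025,0.5,0,0.6,0.2,0.004,-0.006,0.023,0,0,0.5,0.2,0.002,-0.003,0.013,0,0,0,0.2,0,0,0.003,0,0,0,0.2,0,0,0,0,0,0]}}

```text
clock: 25.8
tcp_pos: [0.4439, 0.2683, 0.0208]
orientation: [0.002, 0.631, 0.776, 0.0]
wrist_force: [0.4, -0.5, 0.8]
finger_gap: 0.0511
```

```bash
python3 - <<'E'
from h import *
stt();im=env.read_camera('wrist'); save(im,'w10.png'); cp=campose('wrist')
plan([.443,.267,.015],101.6,1)
g=im.min(2)
p=proj(cp,[[.443-.04*np.cos(.202),.267-.04*np.sin(.202),.009],[.443+.04*np.cos(.202),.267+.04*np.sin(.202),.009]]);print("pred ends px",p)
c=int(p[0,0]); 
for r in (230,260): print(r,g[r,270:375:3].tolist())
print(g[120:240:2,c].tolist())
E
```

```text
t 25.8 tcp [0.4439 0.2683 0.0208] head 101.8 tilt [ 0.004 -0.003] F [ 0.4 -0.5  0.8] gap 0.0511 q6 0.19
n 1
[-1.0, -1.4, 6.0] [0.21, 0.21, 0.16]
pred ends px [[317.405465   167.52622075]
 [317.15631647 313.40699423]]
230 [119, 119, 117, 114, 114, 114, 117, 121, 116, 118, 118, 123, 80, 49, 50, 47, 47, 46, 44, 43, 45, 45, 119, 115, 116, 115, 110, 114, 119, 116, 113, 121, 119, 115, 120]
260 [162, 144, 134, 109, 111, 115, 111, 112, 111, 114, 110, 112, 100, 47, 49, 51, 48, 45, 45, 47, 45, 89, 112, 108, 111, 113, 113, 115, 116, 117, 117, 111, 113, 112, 28]
[119, 115, 115, 116, 111, 115, 114, 112, 110, 111, 112, 114, 114, 118, 116, 113, 113, 114, 112, 113, 114, 113, 113, 119, 72, 92, 90, 89, 86, 85, 89, 91, 50, 53, 48, 75, 58, 60, 50, 44, 52, 47, 49, 48, 51, 46, 52, 50, 45, 44, 50, 49, 45, 48, 48, 50, 53, 51, 49, 49]
```

Request:
{"name": "carry_out", "arguments": {"moves": [0.2,0,-0.001,0.005,0,0,0,-1,0,0,0,0,0,0,-1,0,0,0,0,0,0,-1,0,0,0,0,0,0,-1,0,0,0,0,0,0]}}

```text
clock: 26.48
tcp_pos: [0.4451, 0.2683, 0.0175]
orientation: [0.004, 0.631, 0.776, 0.002]
wrist_force: [0.4, -1.2, -0.4]
finger_gap: 0.0122
```

Request:
{"name": "carry_out", "arguments": {"moves": [-1,0,0,0,0,0,0,-1,0,0,-0.02,0,0,0,-1,0,0,-0.04,0,0,0,-1,0,0,-0.04,0,0,0,-1,0,0,-0.02,0,0,0]}}

```text
clock: 27.1
tcp_pos: [0.442, 0.2676, 0.1382]
orientation: [0.002, 0.631, 0.776, -0.001]
wrist_force: [0.5, -0.3, -0.5]
finger_gap: 0.0121
```

```bash
python3 -c "
from h import *
stt(); s=slot('L',-.025); print(s); plan([*s,.13],185,10)"
```

```text
t 27.1 tcp [0.442  0.2676 0.1382] head 101.7 tilt [ 0.002 -0.004] F [ 0.5 -0.3 -0.5] gap 0.0121 q6 0.19
[ 0.52401264 -0.05686682]
n 10
[-33.4, 1.4, 1.0] [-0.01, 0.02, -8.33]
[-33.3, -3.4, 0.9] [-0.01, 0.02, -8.33]
[-32.4, -8.2, 0.9] [-0.01, 0.02, -8.33]
[-30.9, -12.8, 0.9] [-0.01, 0.02, -8.33]
[-28.7, -17.2, 0.9] [-0.01, 0.02, -8.33]
[-25.9, -21.1, 0.9] [-0.01, 0.02, -8.33]
[-22.6, -24.7, 0.9] [-0.01, 0.02, -8.33]
[-18.8, -27.7, 0.9] [-0.01, 0.02, -8.33]
[-14.6, -30.1, 0.8] [-0.01, 0.02, -8.33]
[-10.1, -31.9, 0.8] [-0.01, 0.02, -8.33]
```

Request:
{"name": "carry_out", "arguments": {"moves": [-1,-0.033,0.001,0,0,0,-8.5,-1,-0.033,-0.003,0,0,0,-8.5,-1,-0.032,-0.008,0,0,0,-8.5,-1,-0.031,-0.013,0,0,0,-8.5,-1,-0.029,-0.017,0,0,0,-8.5]}}

```text
clock: 27.72
tcp_pos: [0.4877, 0.1055, 0.1417]
orientation: [0.004, 0.293, 0.956, 0.0]
wrist_force: [-0.3, 0.3, -0.8]
finger_gap: 0.012
```

Request:
{"name": "carry_out", "arguments": {"moves": [-1,-0.026,-0.021,0.005,0,0,-8.5,-1,-0.023,-0.025,0.01,0,0,-8.5,-1,-0.019,-0.028,0.015,0,0,-8.5,-1,-0.014,-0.025,0.015,0,0,-7,-1,-0.007,-0.015,0.01,0,0,-4]}}

```text
clock: 28.35
tcp_pos: [0.5377, -0.0389, 0.0868]
orientation: [0.005, -0.031, 0.999, -0.001]
wrist_force: [-0.8, 0.7, -1.3]
finger_gap: 0.0119
```

```bash
python3 -c "
from h import *
stt(); s=slot('L',-.025); plan([*s,.065],185,2)"
```

```text
t 28.35 tcp [ 0.5377 -0.0389  0.0868] head -176.4 tilt [ 0.01  -0.002] F [-0.8  0.7 -1.3] gap 0.0119 q6 -1.86
n 2
[7.5, -8.5, 10.8] [-0.08, 0.29, -0.7]
[7.6, -8.4, 10.9] [-0.08, 0.29, -0.7]
```

Request:
{"name": "carry_out", "arguments": {"moves": [-1,0.008,-0.009,0.01,0,0.5,-0.8,-1,0.005,-0.005,0.008,0,0,-0.6,-1,0.001,-0.001,0.002,0,0,0,-1,0,0,0,0,0,0,-1,0,0,0,0,0,0]}}

```text
clock: 28.98
tcp_pos: [0.5225, -0.0549, 0.0651]
orientation: [-0.001, -0.043, 0.999, -0.001]
wrist_force: [0.0, 0.4, -1.1]
finger_gap: 0.0117
```

```bash
cat > hold.py <<'E'
from h import *
import sys
# ends of the held clip down the centre columns
stt(); im=env.read_camera('wrist'); save(im,sys.argv[1]); cp=campose('wrist'); tc=np.array(env.get_state()['tcp_pos'])
g=cv2.medianBlur(im.min(2),3)[:,314:327].mean(1); print(g[120:345:2].astype(int).tolist())
E
python3 hold.py w11.png; python3 -c "
from h import *
plan([*slot('L',-.025),.028],185,1)"
```

```text
t 28.98 tcp [ 0.5225 -0.0549  0.0651] head -175.1 tilt [-0.001 -0.002] F [ 0.   0.4 -1.1] gap 0.0117 q6 -1.91
[221, 221, 221, 221, 220, 220, 220, 220, 220, 221, 184, 221, 220, 220, 219, 218, 218, 219, 199, 139, 120, 108, 104, 102, 173, 209, 203, 94, 92, 93, 93, 92, 82, 83, 80, 83, 85, 87, 70, 49, 49, 50, 50, 49, 50, 49, 49, 49, 49, 49, 49, 49, 49, 49, 49, 49, 48, 48, 49, 49, 48, 49, 48, 49, 49, 49, 49, 48, 48, 48, 49, 48, 48, 48, 48, 48, 48, 48, 48, 48, 48, 48, 48, 48, 48, 48, 47, 48, 49, 49, 49, 48, 49, 49, 48, 49, 48, 47, 143, 222, 221, 221, 220, 220, 220, 221, 222, 194, 19, 21, 21, 23, 23]
n 1
[-1.2, -2.0, 37.2] [-0.1, -0.07, -0.07]
```

Request:
{"name": "carry_out", "arguments": {"moves": [-1,-0.001,0.001,0.016,0,0,0,-1,0,0,0.012,0,0,0,-1,0,0,0.006,0,0,0,-1,0,0,0.002,0,0,0,-1,0,0,0,0,0,0]}}

```text
clock: 29.65
tcp_pos: [0.5246, -0.0532, 0.0274]
orientation: [0.0, -0.043, 0.999, -0.001]
wrist_force: [0.3, -0.0, 2.7]
finger_gap: 0.0119
```

Request:
{"name": "carry_out", "arguments": {"moves": [-0.4,0,0,0,0,0,0,-0.4,0,0,0,0,0,0,-0.4,0,0,-0.02,0,0,0,-0.4,0,0,-0.05,0,0,0,0.2,0,0,-0.06,0,0,0]}}

```text
clock: 30.28
tcp_pos: [0.5205, -0.0524, 0.1551]
orientation: [-0.005, -0.043, 0.999, 0.001]
wrist_force: [1.0, -0.3, -0.0]
finger_gap: 0.0423
```

Request:
{"name": "carry_out", "arguments": {"moves": [0.2,0,-0.03,-0.04,0,0,0,0.2,0,-0.04,-0.04,0,0,0,0.2,0,-0.04,-0.03,0,0,0,0.2,0,-0.02,-0.01,0,0,0,0.2,0,0,0,0,0,0]}}

```text
clock: 30.9
tcp_pos: [0.5349, -0.1859, 0.2848]
orientation: [-0.001, -0.044, 0.999, -0.002]
wrist_force: [1.0, 1.0, 0.0]
finger_gap: 0.0506
```

```bash
python3 - <<'E'
from h import *
import pickle
stt(); s=env.get_state(); im=env.read_camera('wrist'); save(im,'w12.png'); pickle.dump(campose("wrist",s),open("w12.pkl","wb"))
t=env.read_camera('top'); clip_meas(t,campose('top'),[('S',145,178,225,255)],z=.005)
E
```

```text
t 30.9 tcp [ 0.5349 -0.1859  0.2848] head -175.0 tilt [-0.001 -0.004] F [1. 1. 0.] gap 0.0506 q6 -2.13
S [159.4 240.2] 73 c [0.4548 0.3861] size [0.0153 0.042 ] ang -12.6
```

View pics/w12.png

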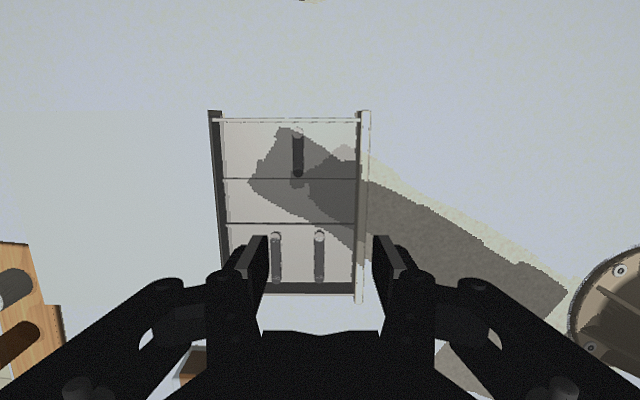

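All three clips lie flat and square in their rows: M at (298,152), L at (276,257) and (319,256). Now the short clip.

```bash
python3 -c "
from h import *
plan([.4515,.387,.11],78.5,14)"
```

```text
n 14
[2.2, 41.2, 12.3] [-0.02, -0.0, 7.62]
[7.6, 40.5, 12.3] [-0.02, -0.0, 7.62]
[12.9, 39.2, 12.4] [-0.02, -0.0, 7.62]
[18.0, 37.1, 12.4] [-0.02, -0.0, 7.62]
[22.8, 34.4, 12.4] [-0.02, -0.0, 7.62]
[27.1, 31.1, 12.4] [-0.02, -0.0, 7.62]
[31.0, 27.2, 12.4] [-0.02, -0.0, 7.62]
[34.3, 22.8, 12.4] [-0.02, -0.0, 7.62]
[37.0, 18.1, 12.4] [-0.02, -0.0, 7.62]
[39.1, 13.0, 12.4] [-0.02, -0.0, 7.62]
[40.5, 7.7, 12.4] [-0.02, -0.0, 7.62]
[41.2, 2.3, 12.4] [-0.02, -0.0, 7.62]
[41.1, -3.2, 12.4] [-0.02, -0.0, 7.62]
[40.3, -8.7, 12.4] [-0.02, -0.0, 7.62]
```

Request:
{"name": "carry_out", "arguments": {"moves": [0.2,0.002,0.041,0.005,0,0,7.6,0.2,0.008,0.041,0.008,0,0,7.6,0.2,0.013,0.039,0.012,0,0,7.6,0.2,0.018,0.037,0.012,0,0,7.6,0.2,0.023,0.034,0.012,0,0,7.6]}}

```text
clock: 31.62
tcp_pos: [0.5006, 0.0293, 0.2282]
orientation: [-0.005, 0.292, 0.956, -0.001]
wrist_force: [0.5, 0.5, 0.5]
finger_gap: 0.0512
```

Request:
{"name": "carry_out", "arguments": {"moves": [0.2,0.027,0.031,0.012,0,0,7.6,0.2,0.031,0.027,0.012,0,0,7.6,0.2,0.034,0.023,0.012,0,0,7.6,0.2,0.037,0.018,0.012,0,0,7.6,0.2,0.039,0.013,0.012,0,0,7.6]}}

```text
clock: 32.25
tcp_pos: [0.4651, 0.2451, 0.162]
orientation: [-0.008, 0.593, 0.805, -0.006]
wrist_force: [0.9, -0.2, -0.3]
finger_gap: 0.0515
```

Request:
{"name": "carry_out", "arguments": {"moves": [0.2,0.04,0.008,0.012,0,0,7.6,0.2,0.041,0.002,0.012,0,0,7.6,0.2,0.035,-0.003,0.012,0,0,7.6,0.2,0.025,-0.006,0.01,0,0,5,0.2,0.01,-0.002,0.005,0,0,2]}}

```text
clock: 32.88
tcp_pos: [0.4344, 0.4062, 0.1036]
orientation: [-0.008, 0.782, 0.623, -0.013]
wrist_force: [-0.4, -0.9, 0.7]
finger_gap: 0.0512
```

```bash
python3 - <<'E'
from h import *
stt();plan([.4515,.387,.02],78.5,2)
im=env.read_camera('wrist'); save(im,'w13.png'); cp=campose('wrist')
p=proj(cp,[[.4515,.387,.009]])[0]; print(p); x,y=p.astype(int)
clip_meas(im,cp,[('S',265,375,max(0,y-60),min(y+70,300))],z=.009)
E
```

```text
t 32.88 tcp [0.4344 0.4062 0.1036] head 77.1 tilt [-0.031 -0.005] F [-0.4 -0.9  0.7] gap 0.0512 q6 0.84
n 2
[-7.0, 11.7, 41.6] [-0.83, 0.32, -0.71]
[-7.3, 11.0, 41.7] [-0.83, 0.32, -0.71]
[301.23062051 232.81983291]
S [304.5 253.5] 236 c [0.4691 0.3854] size [0.0129 0.0135] ang 77.4
```

Request:
{"name": "carry_out", "arguments": {"moves": [0.2,-0.006,0.011,0.025,-0.8,0.3,-0.7,0.2,-0.004,0.006,0.02,-0.8,0.3,-0.6,0.2,-0.002,0.002,0.01,0,0,0,0.2,0,0,0.002,0,0,0,0.2,0,0,0,0,0,0]}}

```text
clock: 33.55
tcp_pos: [0.4432, 0.3913, 0.0427]
orientation: [-0.001, 0.772, 0.635, -0.003]
wrist_force: [-0.4, 0.5, 0.7]
finger_gap: 0.0512
```

```bash
python3 - <<'E'
from h import *
stt();plan([.4515,.387,.015],78.5,2)
im=env.read_camera('wrist'); save(im,'w14.png'); cp=campose('wrist')
print(proj(cp,[[.4515,.387,.009]])[0])
E
```

```text
t 33.55 tcp [0.4432 0.3913 0.0427] head 78.9 tilt [-0.006 -0.002] F [-0.4  0.5  0.7] gap 0.0512 q6 0.78
n 2
[-1.2, 4.6, 13.8] [-0.15, 0.1, 0.18]
[-1.2, 4.5, 13.8] [-0.15, 0.1, 0.18]
[314.78788455 246.98966535]
```

View pics/w14.png

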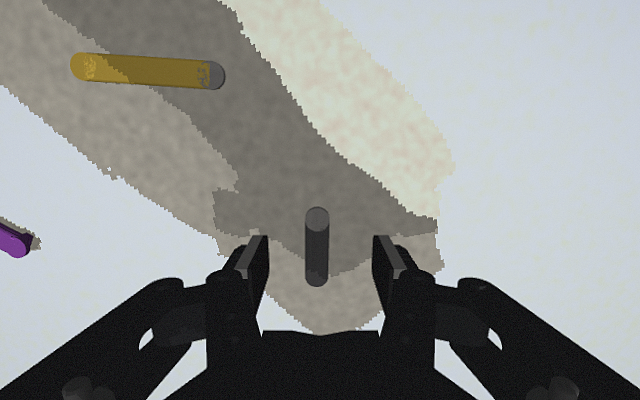

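The short clip runs from (317,207) to (316,287), matching the prediction. I'll grasp it.

Request:
{"name": "carry_out", "arguments": {"moves": [0.2,-0.001,0.006,0.015,0,0,0.3,0.2,0,0.002,0.009,0,0,0,0.2,0,0,0.001,0,0,0,-1,0,0,0,0,0,0,-1,0,0,0,0,0,0]}}

```text
clock: 34.22
tcp_pos: [0.4523, 0.3891, 0.017]
orientation: [-0.001, 0.774, 0.633, -0.002]
wrist_force: [-0.2, -0.4, -1.3]
finger_gap: 0.0153
```

Request:
{"name": "carry_out", "arguments": {"moves": [-1,0,0,0,0,0,0,-1,0,0,0,0,0,0,-1,0,0,-0.02,0,0,0,-1,0,0,-0.05,0,0,0,-1,0,0,-0.05,0,0,0]}}

```text
clock: 34.85
tcp_pos: [0.4498, 0.3875, 0.1355]
orientation: [-0.001, 0.774, 0.633, -0.007]
wrist_force: [0.3, 0.5, -0.5]
finger_gap: 0.0121
```

```bash
python3 -c "
from h import *
stt(); s=slot('S',0); print(s); plan([*s,.13],185,14)"
```

```text
t 34.85 tcp [0.4498 0.3875 0.1355] head 78.5 tilt [-0.012 -0.006] F [ 0.3  0.5 -0.5] gap 0.0121 q6 0.78
[ 0.55580281 -0.13338731]
n 14
[-35.0, 14.8, 0.5] [-0.06, -0.02, -7.6]
[-36.6, 10.1, 0.6] [-0.06, -0.02, -7.6]
[-37.6, 5.1, 0.6] [-0.06, -0.02, -7.6]
[-38.0, 0.1, 0.6] [-0.06, -0.02, -7.6]
[-37.6, -4.9, 0.6] [-0.06, -0.02, -7.6]
[-36.7, -9.9, 0.6] [-0.06, -0.02, -7.6]
[-35.0, -14.6, 0.6] [-0.06, -0.02, -7.6]
[-32.8, -19.1, 0.6] [-0.06, -0.02, -7.6]
[-30.0, -23.3, 0.6] [-0.06, -0.02, -7.6]
[-26.6, -27.1, 0.6] [-0.06, -0.02, -7.6]
[-22.8, -30.4, 0.5] [-0.06, -0.02, -7.6]
[-18.6, -33.1, 0.5] [-0.06, -0.02, -7.6]
[-14.0, -35.3, 0.5] [-0.06, -0.02, -7.6]
[-9.3, -36.8, 0.4] [-0.06, -0.02, -7.6]
```

Request:
{"name": "carry_out", "arguments": {"moves": [-1,-0.035,0.015,0,0,0,-7.6,-1,-0.037,0.01,0,0,0,-7.6,-1,-0.038,0.005,0,0,0,-7.6,-1,-0.038,0,0,0,0,-7.6,-1,-0.038,-0.005,0,0,0,-7.6]}}

```text
clock: 35.48
tcp_pos: [0.4933, 0.2004, 0.1426]
orientation: [0.0, 0.514, 0.858, 0.0]
wrist_force: [-0.3, -0.8, -0.1]
finger_gap: 0.0122
```

Request:
{"name": "carry_out", "arguments": {"moves": [-1,-0.037,-0.01,0,0,0,-7.6,-1,-0.035,-0.015,0,0,0,-7.6,-1,-0.033,-0.019,0,0,0,-7.6,-1,-0.03,-0.023,0,0,0,-7.6,-1,-0.027,-0.027,0,0,0,-7.6]}}

```text
clock: 36.1
tcp_pos: [0.5393, 0.0093, 0.1438]
orientation: [0.001, 0.195, 0.981, 0.0]
wrist_force: [0.0, -0.0, -0.0]
finger_gap: 0.0124
```

Request:
{"name": "carry_out", "arguments": {"moves": [-1,-0.023,-0.03,0.005,0,0,-7.6,-1,-0.019,-0.033,0.01,0,0,-7.6,-1,-0.014,-0.03,0.015,0,0,-7.6,-1,-0.009,-0.025,0.015,0,0,-6,-1,-0.003,-0.01,0.008,0,0,-2]}}

```text
clock: 36.72
tcp_pos: [0.5858, -0.1372, 0.0913]
orientation: [0.004, -0.08, 0.997, -0.001]
wrist_force: [-0.3, 0.1, -0.1]
finger_gap: 0.0118
```

```bash
python3 -c "
from h import *
stt(); s=slot('S',0)+.001*uy; plan([*s,.065],185,2)"
```

```text
t 36.73 tcp [ 0.5858 -0.1372  0.0913] head -170.8 tilt [ 0.007 -0.001] F [-0.3  0.1 -0.1] gap 0.0118 q6 -2.1
n 2
[14.5, 4.8, 13.0] [-0.05, 0.21, 2.09]
[14.7, 4.3, 13.1] [-0.05, 0.21, 2.09]
```

Request:
{"name": "carry_out", "arguments": {"moves": [-1,0.014,0.005,0.012,0,0.4,2,-1,0.009,0.003,0.008,0,0,1.6,-1,0.003,0,0.003,0,0,0.3,-1,0,0,0,0,0,0,-1,0,0,0,0,0,0]}}

```text
clock: 37.35
tcp_pos: [0.5591, -0.1339, 0.0676]
orientation: [0.001, -0.045, 0.999, -0.001]
wrist_force: [0.2, -0.5, 0.2]
finger_gap: 0.012
```

```bash
python3 hold.py w15.png; python3 - <<'E'
from h import *
cp=campose('wrist'); tc=np.array(env.get_state()['tcp_pos']); s=slot('S',0)
z=tc[2]-.007
print("near-end of a centred clip at px", proj(cp,[[*(tc[:2]+k*uy),z] for k in (.025,-.025)]))
plan([*s,.028],185,1)
E
```

```text
t 37.35 tcp [ 0.5591 -0.1339  0.0676] head -174.9 tilt [ 0.002 -0.002] F [ 0.2 -0.5  0.2] gap 0.012 q6 -2.03
[114, 113, 113, 114, 113, 113, 114, 113, 113, 113, 113, 114, 114, 113, 114, 113, 113, 114, 114, 113, 106, 104, 70, 90, 117, 76, 118, 115, 110, 106, 104, 104, 104, 103, 104, 103, 103, 103, 103, 103, 103, 101, 77, 95, 96, 96, 95, 95, 95, 95, 63, 60, 68, 64, 58, 54, 53, 51, 52, 51, 52, 52, 52, 52, 51, 52, 52, 52, 51, 52, 51, 51, 51, 52, 52, 52, 52, 52, 52, 51, 51, 52, 51, 52, 51, 52, 52, 51, 61, 100, 99, 106, 122, 125, 125, 126, 142, 186, 198, 205, 204, 203, 203, 203, 203, 203, 205, 174, 21, 22, 23, 23, 23]
near-end of a centred clip at px [[320.50671545 297.17564583]
 [320.86414788 203.84739513]]
n 1
[3.4, 1.0, 39.6] [-0.16, 0.11, 0.12]
```

Request:
{"name": "carry_out", "arguments": {"moves": [-1,0.003,0.001,0.016,0,0,0,-1,0,0,0.014,0,0,0,-1,0,0,0.006,0,0,0,-1,0,0,0.002,0,0,0,-1,0,0,0,0,0,0]}}

```text
clock: 38.02
tcp_pos: [0.5586, -0.1338, 0.0299]
orientation: [0.003, -0.045, 0.999, -0.002]
wrist_force: [0.1, -0.7, -0.1]
finger_gap: 0.0118
```

Request:
{"name": "carry_out", "arguments": {"moves": [-0.4,0,0,0,0,0,0,-0.4,0,0,0,0,0,0,-0.4,0,0,-0.02,0,0,0,-0.4,0,0,-0.05,0,0,0,-0.4,0.01,-0.02,-0.06,0,0,0]}}

```text
clock: 38.65
tcp_pos: [0.5471, -0.1522, 0.1586]
orientation: [-0.001, -0.046, 0.999, -0.0]
wrist_force: [2.1, -0.3, 0.0]
finger_gap: 0.0261
```

Request:
{"name": "carry_out", "arguments": {"moves": [-1,0.03,-0.03,-0.04,0,0,0,-1,0.02,-0.03,-0.03,0,0,0,-1,0.01,-0.02,-0.01,0,0,0,-1,0,0,0,0,0,0,-1,0,0,0,0,0,0]}}

```text
clock: 39.28
tcp_pos: [0.4958, -0.2416, 0.2489]
orientation: [0.005, -0.046, 0.999, -0.004]
wrist_force: [-0.7, 0.3, -0.3]
finger_gap: -0.0001
```

```bash
python3 - <<'E'
from h import *
stt(); im=env.read_camera('wrist'); save(im,'w16.png'); plan([.42,-.139,.12],185,5)
E
```

```text
t 39.27 tcp [ 0.4958 -0.2416  0.2489] head -174.7 tilt [ 0.01  -0.008] F [-0.7  0.3 -0.3] gap -0.0001 q6 -2.26
n 5
[13.4, 22.0, 25.5] [-0.1, 0.1, 0.06]
[13.4, 22.0, 25.5] [-0.1, 0.1, 0.06]
[13.4, 21.9, 25.6] [-0.1, 0.1, 0.06]
[13.4, 21.8, 25.6] [-0.1, 0.1, 0.06]
[13.3, 21.8, 25.7] [-0.1, 0.1, 0.06]
```

View pics/w16.png

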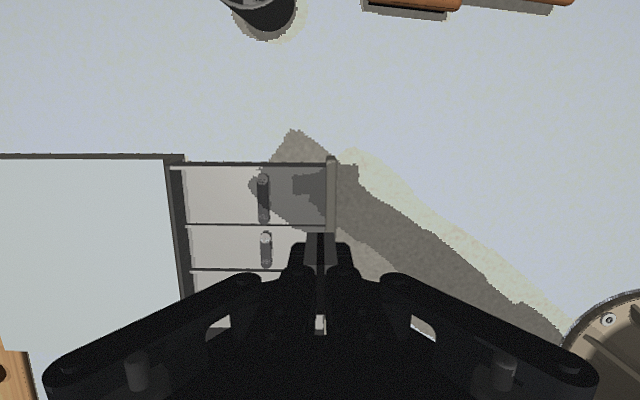

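All four clips lie in their rows: S at (266,249), M at (264,200). I'll go in front of the panel and push it shut.

Request:
{"name": "carry_out", "arguments": {"moves": [-1,0.016,0.026,0.025,0,0,0,-1,0.016,0.026,0.025,0,0,0,-1,0.016,0.026,0.025,0,0,0,-1,0.014,0.018,0.025,0,0,0,-1,0.005,0.006,0.015,0,0,0]}}

```text
clock: 39.95
tcp_pos: [0.4185, -0.1394, 0.1258]
orientation: [0.003, -0.05, 0.999, -0.002]
wrist_force: [-0.4, -0.8, 0.2]
finger_gap: -0.0002
```

```bash
python3 -c "
from h import *
stt(); p=O-.045*ux; print(p); plan([*p,.024],185,3)"
```

```text
t 39.95 tcp [ 0.4185 -0.1394  0.1258] head -174.3 tilt [ 0.006 -0.005] F [-0.4 -0.8  0.2] gap -0.0002 q6 -2.17
[ 0.42564383 -0.1372461 ]
n 3
[-2.2, 0.7, 33.9] [-0.1, 0.11, 0.23]
[-2.3, 0.6, 33.9] [-0.1, 0.11, 0.23]
[-2.4, 0.6, 33.9] [-0.1, 0.11, 0.23]
```

Request:
{"name": "carry_out", "arguments": {"moves": [-1,0,0,0.04,0,0,0.4,-1,0,0,0.035,0,0,0.3,-1,0,0,0.018,0,0,0,-1,0,0,0.003,0,0,0,-1,0,0,0,0,0,0]}}

```text
clock: 40.58
tcp_pos: [0.4162, -0.1329, 0.0239]
orientation: [0.0, -0.048, 0.999, -0.0]
wrist_force: [-0.3, 0.8, 1.1]
finger_gap: -0.0001
```

Request:
{"name": "carry_out", "arguments": {"moves": [-1,-0.008,0,0,0,0,0,-1,-0.012,0,0,0,0,0,-1,-0.014,0,0,0,0,0,-1,-0.016,0,0,0,0,0,-1,-0.016,0,0,0,0,0]}}

```text
clock: 41.2
tcp_pos: [0.4869, -0.1271, 0.0263]
orientation: [0.001, -0.047, 0.999, -0.002]
wrist_force: [-1.3, -1.5, -0.1]
finger_gap: 0.0002
```

```bash
python3 -c "
from h import *
stt(); plan([.6304,-.1268,.024],185,1)"
```

```text
t 41.2 tcp [ 0.4869 -0.1271  0.0263] head -174.6 tilt [ 0.002 -0.003] F [-1.3 -1.5 -0.1] gap 0.0002 q6 -2.08
n 1
[-142.8, -13.3, 2.6] [-0.18, 0.12, 0.42]
```

Request:
{"name": "carry_out", "arguments": {"moves": [-1,-0.016,-0.001,0,0,0,0,-1,-0.016,-0.001,0,0,0,0,-1,-0.016,-0.001,0.001,0,0,0,-1,-0.016,-0.001,0,0,0,0,-1,-0.016,-0.001,0.001,0,0,0]}}

```text
clock: 41.82
tcp_pos: [0.5713, -0.1219, 0.024]
orientation: [-0.001, -0.048, 0.999, -0.0]
wrist_force: [-2.0, 0.2, 1.3]
finger_gap: -0.0
```

Request:
{"name": "carry_out", "arguments": {"moves": [-1,-0.014,-0.001,0.001,0,0,0,-1,-0.011,-0.001,0,0,0,0,-1,-0.009,0,0.001,0,0,0,-1,-0.006,0,0,0,0,0,-1,-0.004,0,0,0,0,0]}}

```text
clock: 42.45
tcp_pos: [0.6152, -0.1186, 0.0216]
orientation: [-0.005, -0.048, 0.999, -0.0]
wrist_force: [-7.6, -0.5, 5.8]
finger_gap: 0.0001
```

Request:
{"name": "carry_out", "arguments": {"moves": [-1,-0.004,0,0,0,0,0,-1,-0.004,0,0,0,0,0,-1,-0.004,0,0,0,0,0,-1,-0.004,0,0,0,0,0,-1,-0.004,0,0,0,0,0]}}

```text
clock: 43.08
tcp_pos: [0.6296, -0.1174, 0.0217]
orientation: [-0.012, -0.047, 0.999, -0.001]
wrist_force: [-13.9, -2.6, 11.2]
finger_gap: -0.0003
```

Request:
{"name": "carry_out", "arguments": {"moves": [-1,-0.004,0,0,0,0,0,-1,-0.004,0,0,0,0,0,-1,-0.004,0,0,0,0,0,-1,-0.004,0,0,0,0,0,-1,-0.004,0,0,0,0,0]}}

```text
clock: 43.7
tcp_pos: [0.6286, -0.1174, 0.0223]
orientation: [-0.033, -0.044, 0.998, -0.003]
wrist_force: [-16.4, -1.4, 12.3]
finger_gap: 0.0002
```

At the stop. Backing off fast, then I'll check that it stays shut.

Request:
{"name": "carry_out", "arguments": {"moves": [-1,0.03,0,0,0,0,0,-1,0.045,0,0,0,0,0,-1,0.045,0,0,0,0,0,-1,0,0,-0.04,0,0,0,-1,0,0,-0.05,0,0,0]}}

```text
clock: 44.32
tcp_pos: [0.5103, -0.1262, 0.1165]
orientation: [-0.036, -0.043, 0.998, -0.001]
wrist_force: [1.3, -0.1, -1.1]
finger_gap: 0.0001
```

Request:
{"name": "carry_out", "arguments": {"moves": [-1,0.05,0,-0.05,0,0,0,-1,0.03,0.02,-0.05,0,0,0,-1,0,0.03,0,0,0,0,-1,0,0.03,0,0,0,0,-1,0,0,0,0,0,0]}}

```text
clock: 44.95
tcp_pos: [0.4434, -0.0537, 0.2253]
orientation: [-0.025, -0.042, 0.999, -0.005]
wrist_force: [0.2, -1.4, 0.8]
finger_gap: -0.0005
```

```bash
python3 - <<'E'
from h import *
stt(); im=env.read_camera('top'); save(im,'top9.png'); t=cv2.cvtColor(im,cv2.COLOR_RGB2GRAY); t0=cv2.imread("pics/top0.png",0)
for c in (310,330): print(c,t[160:182,c].tolist(),t0[160:182,c].tolist())
cv2.imwrite("pics/crop9.png",cv2.cvtColor(cv2.resize(im[120:320,140:500],None,fx=2.2,fy=2.2,interpolation=2),4))
E
```

```text
t 44.95 tcp [ 0.4434 -0.0537  0.2253] head -175.2 tilt [-0.049 -0.013] F [ 0.2 -1.4  0.8] gap -0.0005 q6 -1.94
310 [114, 110, 89, 64, 63, 61, 70, 72, 73, 72, 70, 67, 58, 52, 50, 46, 51, 57, 67, 75, 78, 84] [112, 112, 111, 116, 110, 89, 53, 53, 76, 91, 102, 111, 112, 107, 82, 47, 55, 91, 109, 111, 113, 113]
330 [116, 115, 116, 96, 67, 52, 52, 76, 99, 111, 107, 84, 62, 63, 66, 71, 73, 76, 81, 79, 82, 83] [111, 113, 112, 93, 66, 46, 50, 77, 96, 110, 113, 106, 83, 49, 48, 80, 101, 107, 113, 113, 114, 111]
```

View pics/crop9.png

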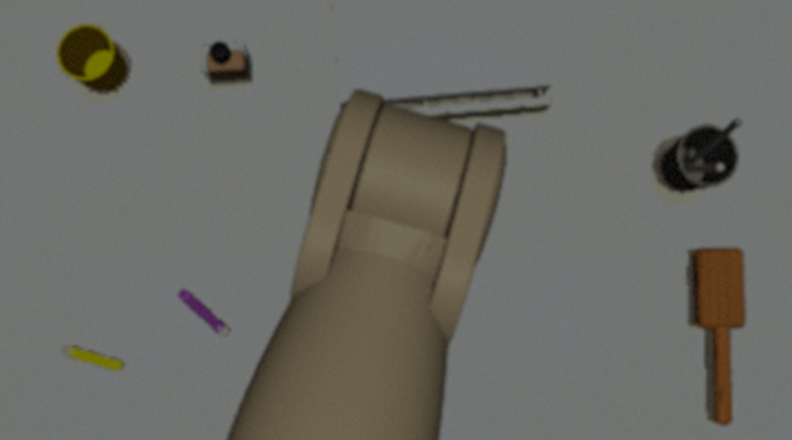

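The drawer sits as it did at the start, no dark clips are left on the counter, and the bystanders are in place. One last numeric check, then I'll hand in.

Request:
{"name": "carry_out", "arguments": {"moves": [-1,0,0.03,-0.02,0,0,0,-1,0,0.04,0,0,0,0,-1,0,0.03,0,0,0,0,-1,0,0,0,0,0,0,-1,0,0,0,0,0,0]}}

```text
clock: 45.62
tcp_pos: [0.4412, 0.0434, 0.2441]
orientation: [-0.023, -0.039, 0.999, -0.007]
wrist_force: [-0.4, 1.0, 0.4]
finger_gap: -0.0001
```

```bash
python3 - <<'E'
from h import *
stt(); t=cv2.cvtColor(env.read_camera('top'),cv2.COLOR_RGB2GRAY); t0=cv2.imread("pics/top0.png",0)
for c in (375,383): print(c,t[157:176,c].tolist(),t0[157:176,c].tolist())
print(env.hand_in())
E
```

```text
t 45.62 tcp [0.4412 0.0434 0.2441] head -175.6 tilt [-0.045 -0.015] F [-0.4  1.   0.4] gap -0.0001 q6 -1.72
375 [117, 115, 102, 74, 56, 74, 93, 101, 113, 118, 114, 95, 62, 42, 61, 94, 114, 118, 116] [112, 112, 97, 70, 53, 72, 91, 98, 109, 112, 109, 90, 60, 43, 58, 92, 110, 113, 112]
383 [119, 110, 85, 47, 37, 39, 54, 91, 114, 117, 110, 89, 48, 54, 93, 112, 114, 117, 117] [111, 104, 84, 44, 33, 36, 54, 89, 109, 113, 105, 79, 51, 58, 91, 108, 112, 112, 112]
the job is handed in; nothing more can be done
None
```

The job is handed in at about 46 s on the robot's clock. I pressed the drawer until it sprang out, pulled it to its stop, and placed the four clips that were on the counter: one short, one medium and two long. Then I pushed the drawer to its stop and let go, and it latched.

**Drawer:** in the last top view, about two seconds after letting go, the panel sits within a pixel (about 3 mm) of where it was at the start.

**Clips:** before closing, the wrist pictures showed every clip lying flat and square in its own row, with no dark clips left on the counter. The medium clip lies about 3 mm off its row's middle line, towards the rib; the limit is 20 mm. I did not look inside the drawer after closing it.

**Bystanders:** the cup, perfume bottle, toothbrush stand and hairbrush look unmoved, judged by eye only. The purple and yellow look-alikes were left alone.

**Disagreements:**
- The wrist camera put the drawer about 2 mm to the left (+y) of my first estimate, so I corrected for it.
- On the approach to one long clip, the fingertips touched the counter at about 5 N.

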